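Put the stacked battery packs on charge

ROBOT

A 7-joint arm with a two-finger parallel gripper is mounted at the origin on a cart in front of the work surface, level with it; the furniture and walls round the work are solid. World frame = base frame: x ahead of the robot, y to its left, z up, the work surface at z = 0. Lengths are in m, angles in rad, forces in N, time in s.
With the tool pointing down it reaches from about 0.4 to 0.925 m from the base axis. Payload 5.6 kg.
Tool frame: the origin (TCP) lies midway between the tips of the shut fingers; the grasp point (between the pads) lies 19 mm behind it; z points along the fingers, y is the line along which they close (so a half turn about z gives the same grasp; the last joint's range is limited). The gripper opens to 85 mm and grips with 20 to 120 N. Pads are 22 mm wide; open, the fingers measure 114 mm over their backs; the gripper's body (76 mm by 85 mm) begins 54 mm behind the grasp point. The pads swing forward as they close: fully open they stand 13 mm farther back than shut.
Start: joints at [-1.254, 0.468, -0.012, 1.603, 0.006, 1.071, -0.056], TCP at [0.229, 0.608, 0.231] pointing down, gripper open.
Joint ranges: [-2.53, 2.53], [-0.31, 2.02], [-1.57, 1.55], [0.28, 2.44], [-1.29, 4.43], [0.15, 1.84], [-2.92, 2.92]. Speed limits (rad/s): [2.57, 2.57, 3.14, 3.14, 3.14, 3.14, 3.14].

INTERFACE

Orientations are given as a unit quaternion [x, y, z, w].
In Python, from cell import r gives the robot as it stands.
- The arm moves only by the tool carry_out, never from a script. Its argument "commands" is a list of rows, each an object of numbers: "x", "y", "z": the shift along the tool's x, y, z in mm; "roll": the turn about the tool's z in degrees. In form: [{"x": .., "y": .., "z": .., "roll": ..}, ...]. A call has 1 to 20 rows; each row is the pose to reach, as a shift and turn from the pose commanded when the call began, along the tool's axes at that moment; what a row does not reach only later rows make up. A row lasts 1/12 s, in which the tool goes at most 41.7 mm and 7.16 degrees, less where a joint would pass 70% of its speed; a pose out of reach is approached as far as the arm can. A call with a gripper value outside its range is refused whole. "claw" is the opening, from -1 (shut) to 1 (fully open), set as the call begins (left out, the last holds). The fingers move at their own pace and stop on an object; "newtons" is the grip in N (left out, the last holds). Time passes only in rows, so rows that repeat a pose let the fingers close. It gives the time, the measured TCP pose, the force, the opening and the grip force at its end, in the units of the state.
- r.read_state(): the state, without advancing time (a new reading comes with each control period).
- r.get_image(name): name is "side" or "top" or "wrist"; returns a dict with "color" (420x560x3 uint8, blue, green, red), "mtx" (3x3 intrinsics, pixels), "xyz" and "orientation" of the camera in the world; the wrist camera has in their place "mount" (4x4, takes a point from camera to tool coordinates, whose origin is the TCP and whose axes are the flange's). Camera axes: x right, y down, z forward; pixel columns grow to the right and rows downward; lengths in m; the calibration is good to about 2 mm. A picture is of the moment at which its call begins: read the wrist's pose just before it. There is no depth.
- r.hand_in(): hands the job in; it is judged then, once.
Trained networks look in a picture, given as the dict that the camera call returned (one of the last four; its "shot" number tells which), for a name from the list of things; names that differ only in an ending like _2 or _b are one class to them, and where a whole thing is asked for, a point or a joint stands for the part that bears it (a point fixed in the world has none). Each returns a list of dicts, best first, with "score" (0 to 1); they miss things now and then, are a little off and sometimes report something else, mostly with a low value. They report only what shows in the picture. A call takes as long as a camera call. They do not tell look-alikes from the thing itself.
- r.spot_in(picture, query): "extent" ([centre column, centre row, width, height] as shares, 0 to 1, of the picture: columns of its width, rows of its height, round what is visible of it).
- r.outline_of(picture, query): "mask" (420x560 bool, what is visible of it) and "extent" ([centre column, centre row, width, height] as shares, 0 to 1, of the picture: columns of its width, rows of its height, round what is visible of it).
The state is a dict: "time_s": time; "joints": joint angles; "dq": joint speeds; "effort": joint torques, N m; "eef_pos": TCP position; "tool_rot": TCP orientation; "force": force on the tool from outside, world axes, zero at the start; "ft_torque": the same for the moment, N m; "grip_width": opening from 0.0 (shut) to 1.0 (fully open); "gripper_force": force on a finger pad.
Only numpy, scipy, OpenCV 4.12 (cv2) and the standard library are available. Lean on these libraries where they do the work, as an engineer would, in place of code of your own. Each camera call takes 0.05 s, during which the arm holds its last target. There are 200 camera calls.

TASK

Put the four stacked battery packs on charge: take the stack apart and lay each pack in its own charger, the one whose pocket is made for its size, contact end over the pins, so that it lies flat and fully home on the pocket floor. Leave the barcode scanner and the stapler where they are.

Things in the scene. Friction and masses are not known exactly. Their poses are not given: they have to be found in the camera images.
- large_pack: the largest battery pack, at the bottom of the stack: grey, black cap over its contact end, white label on top; 112 (x) x 58 (y) x 26 mm high. Origin: centre of its underside; z up, +x towards the black contact end, where the last 14 mm of the underside are cut away 9 mm high.
- long_pack: the second-largest battery pack, lying on the large pack: grey, black cap over its contact end, white label on top; 96 (x) x 46 (y) x 26 mm high. Origin: centre of its underside; z up, +x towards the black contact end, where the last 14 mm of the underside are cut away 9 mm high.
- square_pack: the small, nearly square battery pack, lying on the long pack beside the slim pack (either end): grey, black cap over its contact end, white label on top; 40 (x) x 38 (y) x 26 mm high. Origin: centre of its underside; z up, +x towards the black contact end, where the last 14 mm of the underside are cut away 9 mm high.
- slim_pack: the small, narrow battery pack, lying on the long pack beside the square pack (either end): grey, black cap over its contact end, white label on top; 40 (x) x 24 (y) x 26 mm high. Origin: centre of its underside; z up, +x towards the black contact end, where the last 14 mm of the underside are cut away 9 mm high.
- large_charger: fixed light-grey charger; dark pocket 122 (x) x 68 mm (y), 5 mm play round the large pack. Origin: under the pocket's centre, at bench level. Above bench: pocket floor 8, walls upright to 10, flared 4 mm out to the rim at 16; housing behind +x end 25 high. At its +x end a black pin block, 11.5 long, 6.5 above the floor, goes under the pack's contact end (+x to +x); a reversed pack rides up on it.
- long_charger: fixed light-grey charger; dark pocket 106 (x) x 56 mm (y), 5 mm play round the long pack. Origin: under the pocket's centre, at bench level. Above bench: pocket floor 8, walls upright to 10, flared 4 mm out to the rim at 16; housing behind +x end 25 high. At its +x end a black pin block, 11.5 long, 6.5 above the floor, goes under the pack's contact end (+x to +x); a reversed pack rides up on it.
- square_charger: fixed light-grey charger; dark pocket 50 (x) x 48 mm (y), 5 mm play round the square pack. Origin: under the pocket's centre, at bench level. Above bench: pocket floor 8, walls upright to 10, flared 4 mm out to the rim at 16; housing behind +x end 25 high. At its +x end a black pin block, 11.5 long, 6.5 above the floor, goes under the pack's contact end (+x to +x); a reversed pack rides up on it.
- slim_charger: fixed light-grey charger; dark pocket 50 (x) x 34 mm (y), 5 mm play round the slim pack. Origin: under the pocket's centre, at bench level. Above bench: pocket floor 8, walls upright to 10, flared 4 mm out to the rim at 16; housing behind +x end 25 high. At its +x end a black pin block, 11.5 long, 6.5 above the floor, goes under the pack's contact end (+x to +x); a reversed pack rides up on it.
- scanner: black pistol-shaped barcode scanner lying on its side, 181 x 137 x 40 mm; bystander, to be left alone. Origin: centre of its underside. Other tall things: a desktop computer 85 mm high stands behind the left half of the work; carry packs over it or round it
- blue_stapler: blue desk stapler, 127 x 36 x 47 mm; bystander, to be left alone. Origin: centre of its underside.
Things that resemble listed ones, but are neither listed nor needed, are in the scene too. What is shaped like the square_pack but orange or purple is not meant.

How it is judged:
By the outcome, as a careful person would: the job done as asked, in the order asked, and still so for the second after the job is handed in, with the robot touching nothing.
It also fails if it takes over 102 s, if anything falls off the work surface, if the arm or the gripper's body presses on something with over 40 N, if the wrist force passes 120 N, or if a joint passes its speed limit or range.

## Working session

There is one attempt and no reset: what is moved stays moved. The work goes in short steps, Python scripts to look and compute and a tool call to move; the robot and the scene stay as the last step left them, time stands still between calls to the robot, and variables do not carry over. Pictures are saved under pics/ and viewed, at most 14 in all, crops included, and the job is handed in when it is done.

Besides the shell and the picture viewer there is one more tool, called after ">>>" as name(argument=value, ...), one argument or row to a line, values as JSON. carry_out: Moves the arm, as the interface text tells. Its arguments: {"type":"object","properties":{"commands":{"type":"array"},"claw":{"type":"number"},"newtons":{"type":"number"}},"required":["commands"]}

```bash
mkdir -p pics; ls
python3 - <<'E'
from cell import r
import cv2, numpy as np
s=r.read_state(); print({k:np.round(v,3).tolist() for k,v in s.items()})
for n in ("top","side"):
    p=r.get_image(n); cv2.imwrite(f"pics/{n}0.png",p["color"])
    print(n,np.round(p["mtx"],1).tolist(),np.round(p["xyz"],3),np.round(p["orientation"],4),p["shot"])
    for q in ["large_pack","long_pack","square_pack","slim_pack","large_charger","long_charger","square_charger","slim_charger","scanner","blue_stapler"]:
        print(q,[(round(d["score"],2),np.round(np.array(d["extent"])*[560,420,560,420]).astype(int).tolist()) for d in r.spot_in(p,q)[:4]])
E
```

```text
pics
{'time_s': 0.0, 'joints': [-1.254, 0.468, -0.012, 1.604, 0.006, 1.071, -0.056], 'dq': [-0.001, -0.0, 0.001, -0.001, -0.0, 0.001, -0.0], 'effort': [-0.001, -53.239, 0.021, -25.131, 0.011, 0.008, 0.0], 'eef_pos': [0.229, 0.608, 0.23], 'tool_rot': [0.179, 0.984, -0.001, -0.0], 'force': [-0.682, 0.129, -0.012], 'ft_torque': [0.028, 0.001, 0.001], 'gripper_force': 0.0, 'grip_width': 1.002}
top [[439.6, 0.0, 272.7], [0.0, 439.6, 207.7], [0.0, 0.0, 1.0]] [0.364 0.065 1.102] [-0.6995  0.7099 -0.0462  0.0672] 1
large_pack [(0.62, [317, 163, 35, 44])]
long_pack [(0.84, [314, 160, 20, 39])]
square_pack [(0.85, [226, 270, 15, 19]), (0.61, [134, 241, 53, 20]), (0.59, [319, 165, 17, 23]), (0.51, [278, 186, 19, 18])]
slim_pack [(0.63, [317, 147, 15, 22])]
large_charger [(0.58, [342, 246, 43, 70])]
long_charger [(0.85, [181, 242, 36, 61])]
square_charger [(0.8, [270, 235, 32, 42]), (0.67, [428, 167, 55, 71])]
slim_charger [(0.55, [417, 230, 23, 39])]
scanner [(0.76, [429, 168, 52, 71]), (0.43, [180, 241, 36, 61])]
blue_stapler [(0.76, [136, 243, 55, 23])]
side [[482.9, 0.0, 279.5], [0.0, 482.9, 209.3], [0.0, 0.0, 1.0]] [-0.344 -0.146  1.222] [ 0.7422 -0.5874  0.195  -0.2571] 2
large_pack [(0.7, [316, 197, 23, 29])]
long_pack [(0.48, [317, 189, 18, 26])]
square_pack [(0.73, [317, 186, 14, 16]), (0.71, [287, 200, 12, 16])]
slim_pack [(0.56, [317, 175, 10, 12])]
large_charger [(0.63, [325, 251, 40, 51])]
long_charger []
square_charger [(0.94, [267, 233, 27, 31])]
slim_charger [(0.68, [388, 251, 28, 37])]
scanner [(0.92, [403, 212, 45, 45])]
blue_stapler [(0.34, [318, 188, 20, 14])]
```

Run:
```python
import cv2
a=cv2.imread("pics/top0.png")[110:310,100:480]; cv2.imwrite("pics/top0z.png",cv2.resize(a,(760,400),interpolation=cv2.INTER_CUBIC))
```

```text
(no output)
```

View pics/top0.png

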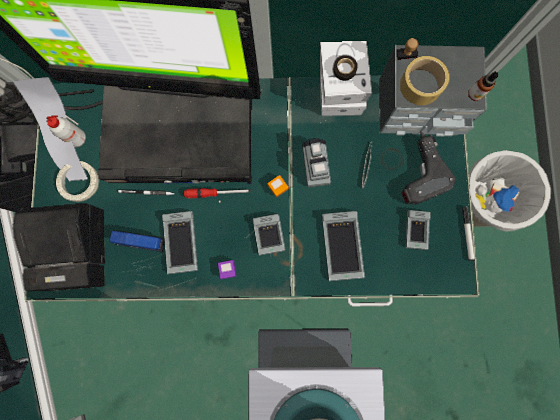

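View pics/side0.png

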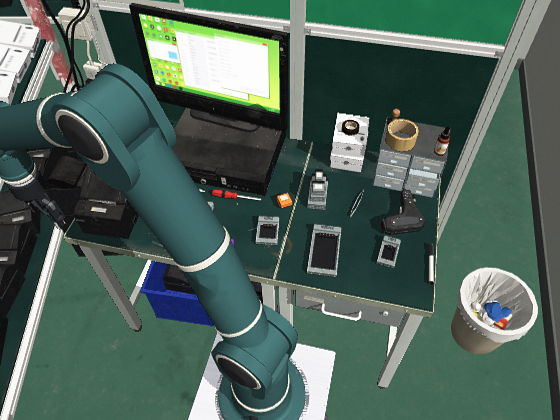

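View pics/top0z.png

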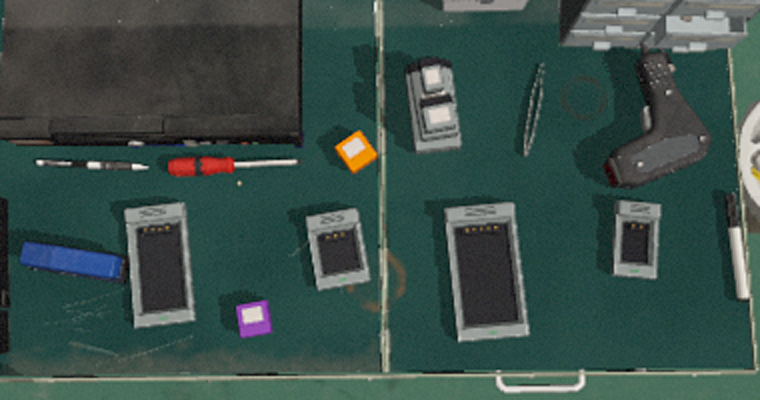

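The top view shows the stack at (316,160), and the chargers at (180,242) long, (269,235) square, (343,245) large and (418,230) slim, all with the housing at the far end. The stapler is at (136,241), the scanner at (430,170), and the lookalikes are orange (278,185) and purple (226,269). The side view agrees.

```bash
cat > h.py <<'E'
from cell import r
import cv2, numpy as np
from scipy.spatial.transform import Rotation as R
def cam(name):
    s=r.read_state(); p=r.get_image(name)
    if name=="wrist":
        T=np.eye(4); T[:3,:3]=R.from_quat(s["tool_rot"]).as_matrix(); T[:3,3]=s["eef_pos"]
        T=T@np.array(p["mount"])
    else:
        T=np.eye(4); T[:3,:3]=R.from_quat(p["orientation"]).as_matrix(); T[:3,3]=p["xyz"]
    return p,T
def back(p,T,uv,z):
    uv=np.atleast_2d(np.array(uv,float)); K=p["mtx"]
    d=np.c_[(uv-[K[0][2],K[1][2]])/[K[0][0],K[1][1]],np.ones(len(uv))]@T[:3,:3].T
    return T[:3,3]+d*((z-T[2,3])/d[:,2])[:,None]
def proj(p,T,X):
    X=(np.atleast_2d(X)-T[:3,3])@T[:3,:3]; X=X@np.array(p["mtx"]).T
    return X[:,:2]/X[:,2:]
def move(target,yaw=None,base=None):
    """shift/roll for TCP target (world); yaw = wanted world angle of tool y axis (mod 180)"""
    s=r.read_state(); pos=np.array(s["eef_pos"]) if base is None else np.array(base); M=R.from_quat(s["tool_rot"]).as_matrix()
    d=M.T@(np.array(target)-pos)*1000
    roll=0
    if yaw is not None:
        cur=np.degrees(np.arctan2(M[1,1],M[0,1])); roll=-((yaw-cur+90)%180-90)  # tool z down
    return np.round(d,1).tolist(),round(float(roll),1)
E
python3 - <<'E'
from h import *
p,T=cam("top")
for n,uv,z in [("stack",(316,160),.07),("long",(180,242),.016),("square",(269,235),.016),("large",(343,245),.016),("slim",(418,230),.016),("orange",(278,185),.026),("purple",(226,269),.026)]:
    print(n,np.round(back(p,T,uv,z),3))
w,W=cam("wrist"); print(np.round(w["mount"],3),w["mtx"][0],W[:3,3])
# cam points at? 
print(back(w,W,(280,210),0))
print(move([0.55,-.05,.33],90))
E
```

```text
stack [[ 0.646 -0.011  0.07 ]]
long [[0.458 0.328 0.016]]
square [[0.472 0.106 0.016]]
large [[ 0.444 -0.076  0.016]]
slim [[ 0.479 -0.26   0.016]]
orange [[0.596 0.082 0.026]]
purple [[0.389 0.211 0.026]]
[[-0.    -0.953 -0.304  0.077]
 [ 1.    -0.     0.    -0.001]
 [-0.    -0.304  0.953 -0.142]
 [ 0.     0.     0.     1.   ]] [360.77261673   0.         274.44609237] [0.15644002 0.63444552 0.37312907]
[[0.27167088 0.59762871 0.        ]]
([-532.4, -503.1, -98.7], -20.6)
```

>>> carry_out(
  commands=[
    {"x":-532,"y":-503,"z":-80,"roll":-20.6},
    {"x":-532,"y":-503,"z":-80,"roll":-20.6},
    {"x":-532,"y":-503,"z":-80,"roll":-20.6},
    {"x":-532,"y":-503,"z":-80,"roll":-20.6},
    {"x":-532,"y":-503,"z":-80,"roll":-20.6},
    {"x":-532,"y":-503,"z":-80,"roll":-20.6},
    {"x":-532,"y":-503,"z":-80,"roll":-20.6},
    {"x":-532,"y":-503,"z":-80,"roll":-20.6},
    {"x":-532,"y":-503,"z":-80,"roll":-20.6},
    {"x":-532,"y":-503,"z":-80,"roll":-20.6},
    {"x":-532,"y":-503,"z":-80,"roll":-20.6},
    {"x":-532,"y":-503,"z":-80,"roll":-20.6},
    {"x":-532,"y":-503,"z":-80,"roll":-20.6},
    {"x":-532,"y":-503,"z":-80,"roll":-20.6},
    {"x":-532,"y":-503,"z":-80,"roll":-20.6},
    {"x":-532,"y":-503,"z":-80,"roll":-20.6},
    {"x":-532,"y":-503,"z":-80,"roll":-20.6},
    {"x":-532,"y":-503,"z":-80,"roll":-20.6},
    {"x":-532,"y":-503,"z":-80,"roll":-20.6},
    {"x":-532,"y":-503,"z":-80,"roll":-20.6},
  ],
)

```text
time_s: 2.87
eef_pos: [0.5499, -0.0515, 0.3113]
tool_rot: [0.002, 1.0, -0.0, 0.0]
force: [-1.2, 0.9, 0.1]
grip_width: 1.0
gripper_force: 0.0
```

Run:
```python
from h import *
import pickle
p,T=cam("wrist"); cv2.imwrite("pics/w1.png",p["color"]); pickle.dump((p,T),open("w1.pkl","wb"))
print(r.read_state()["eef_pos"],r.read_state()["joints"])
for q in ["large_pack","long_pack","square_pack","slim_pack","large_charger","long_charger","square_charger","slim_charger"]:
    print(q,[(round(d["score"],2),np.round(np.array(d["extent"])*[560,420,560,420]).astype(int).tolist()) for d in r.spot_in(p,q)[:4]])
```

```text
[ 0.54950507 -0.04960538  0.31107829] [-0.27840829  0.22587699  0.36629639  1.77347187 -0.0881377   1.15869848
  1.68459403]
large_pack [(0.63, [303, 237, 52, 88])]
long_pack [(0.85, [307, 246, 47, 78])]
square_pack [(0.95, [381, 198, 43, 42]), (0.66, [303, 238, 43, 44]), (0.63, [514, 20, 50, 41]), (0.19, [310, 274, 25, 38])]
slim_pack [(0.7, [311, 276, 26, 38])]
large_charger [(0.71, [251, 71, 89, 143])]
long_charger []
square_charger [(0.8, [412, 94, 65, 95])]
slim_charger [(0.62, [96, 103, 54, 88])]
```

View pics/w1.png

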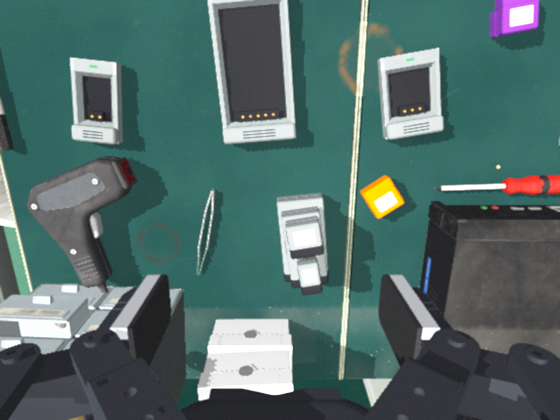

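The wrist view has the stack at (303,240), the slim pack at its far end (310,275), the square pack nearer, and the large, square and slim chargers at (251,71), (412,94) and (96,103), pins on the far side. I'll zoom in for edges and caps.

Run:
```python
import cv2
a=cv2.imread("pics/w1.png")
s=cv2.resize(a[185:305,265:345],(400,600),interpolation=cv2.INTER_CUBIC)
cv2.imwrite("pics/w1z.png",s)
```

```text
(no output)
```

View pics/w1z.png

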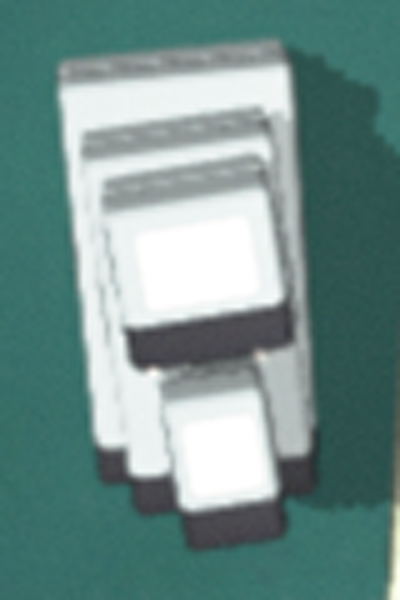

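The crop shows all four packs with the black cap at the far end (image bottom), which is the same way round as the chargers' pins. Nothing needs a half turn. Next I'll fit poses.

```bash
cat >> h.py <<'E'
def fit(Pw,Pm):
    a,b=np.array(Pw)[:,:2],np.array(Pm,float)
    ca,cb=a.mean(0),b.mean(0); U=(b-cb).T@(a-ca)
    th=np.arctan2(U[0,1]-U[1,0],U[0,0]+U[1,1]); c,s=np.cos(th),np.sin(th); M=np.array([[c,-s],[s,c]])
    t=ca-M@cb; res=np.linalg.norm(b@M.T+t-a,axis=1)
    return np.round(t,4),round(float(np.degrees(th)),1),np.round(res*1000,1)
def pocket(p,T,ext,L,Wd,z=.009):
    u,v,w,h=[int(q) for q in np.array(ext)*[560,420,560,420]]
    x0,y0=max(u-w//2,0),max(v-h//2,0)
    g=cv2.cvtColor(p["color"],cv2.COLOR_BGR2GRAY)[y0:y0+h,x0:x0+w]
    m=((g<85)).astype(np.uint8); k=3
    m[:k]=0;m[-k:]=0;m[:,:k]=0;m[:,-k:]=0
    n,lab,st,ce=cv2.connectedComponentsWithStats(cv2.morphologyEx(m,cv2.MORPH_OPEN,np.ones((3,3))))
    cy,cx=h//2,w//2
    i=lab[cy,cx] or 1+np.argmax(st[1:,4])
    c=max(cv2.findContours((lab==i).astype(np.uint8),cv2.RETR_EXTERNAL,cv2.CHAIN_APPROX_NONE)[0],key=cv2.contourArea).reshape(-1,2)+[x0,y0]
    X=back(p,T,c,z)[:,:2].astype(np.float32)*1000
    (cx,cy),(a,b),ang=cv2.minAreaRect(X)
    if a<b: a,b,ang=b,a,ang+90
    return (round(cx/1000,4),round(cy/1000,4)),round((ang+90)%180-90,1),(round(a+1.2,1),round(b+1.2,1)),(L,Wd)
E
python3 - <<'E'
from h import *
import pickle
p,T=pickle.load(open("w1.pkl","rb"))
def pk(n,pts,L,W,z):
    uv=[(x/5+265-.4,y/5+185-.4) for k,(x,y) in pts.items()]
    sg={"nl":(-1,-1),"nr":(-1,1),"fl":(1,-1),"fr":(1,1)}
    X=back(p,T,uv,z); print(n,*fit(X,[(sg[k][0]*L/2,sg[k][1]*W/2) for k in pts]))
pk("square",dict(nl=(107,208),nr=(270,183),fr=(292,343),fl=(137,368)),.04,.038,.078)
pk("slim",dict(nl=(165,400),nr=(260,375),fr=(285,535),fl=(190,550)),.04,.024,.078)
pk("long",dict(nl=(84,157),nr=(266,130),fl=(138,513)),.096,.046,.052)
pk("large",dict(nl=(62,82),nr=(287,62),fl=(100,482),fr=(315,489)),.112,.058,.026)
for n,e,L,W in [("large",(251,71,89,143),122,68),("square",(412,94,65,95),50,48),("slim",(96,103,54,88),50,34)]:
    print(n,pocket(p,T,np.array(e)/[560,420,560,420],L,W))
E
```

```text
square [ 0.6295 -0.0191] 9.6 [0.8 1.  1.2 1.2]
slim [ 0.6771 -0.0126] 10.5 [1.3 1.6 1.1 0.5]
long [ 0.6538 -0.0162] 9.0 [1.4 1.6 0.5]
large [ 0.654  -0.0169] 4.5 [1.3 2.7 2.4 4.9]
large ((0.4419, -0.0772), 4.3, (122.1, 67.3), (122, 68))
square ((0.4724, 0.105), 9.3, (51.0, 47.1), (50, 48))
slim ((0.4776, -0.2621), -7.1, (49.3, 32.7), (50, 34))
```

Run:
```python
from h import *
print(move([.677,-.0126,.18],100.3))
```

```text
([-127.4, 36.2, 131.4], -10.2)
```

>>> carry_out(
  commands=[
    {"x":-127,"y":36,"z":131,"roll":-10.2},
    {"x":-127,"y":36,"z":131,"roll":-10.2},
    {"x":-127,"y":36,"z":131,"roll":-10.2},
    {"x":-127,"y":36,"z":131,"roll":-10.2},
    {"x":-127,"y":36,"z":131,"roll":-10.2},
    {"x":-127,"y":36,"z":131,"roll":-10.2},
    {"x":-127,"y":36,"z":131,"roll":-10.2},
    {"x":-127,"y":36,"z":131,"roll":-10.2},
  ],
)

```text
time_s: 3.98
eef_pos: [0.6765, -0.0144, 0.1813]
tool_rot: [-0.088, 0.996, -0.0, 0.0]
force: [0.4, -0.1, 1.1]
grip_width: 1.001
gripper_force: 0.0
```

Run:
```python
from h import *
import pickle
p,T=cam("wrist"); pickle.dump((p,T),open("w2.pkl","wb"))
print(r.read_state()["eef_pos"],R.from_quat(r.read_state()["tool_rot"]).as_matrix()[:2,1])
def box(t,L,W,z,yaw):
    c,s=np.cos(np.radians(yaw)),np.sin(np.radians(yaw)); q=np.array([(-1,-1),(-1,1),(1,1),(1,-1)])*[L/2,W/2]
    return np.c_[q@np.array([[c,s],[-s,c]])+t,np.full(4,z)]
im=cv2.resize(p["color"],None,fx=2,fy=2,interpolation=cv2.INTER_CUBIC)
for b in [box((.6295,-.0191),.04,.038,.078,9.6),box((.6771,-.0126),.04,.024,.078,10.5),box((.6538,-.0162),.096,.046,.052,9)]:
    uv=proj(p,T,b); print(np.round(uv).tolist()); cv2.polylines(im,[np.int32(uv*2+.5)],True,(0,0,255),1)
cv2.imwrite("pics/w2.png",im[150:750,200:920])
```

```text
[ 0.67667299 -0.01453053  0.18201379] [-0.1759603   0.98439715]
[[253.0, 110.0], [311.0, 110.0], [309.0, 170.0], [254.0, 170.0]]
[[261.0, 182.0], [296.0, 181.0], [295.0, 235.0], [262.0, 235.0]]
[[249.0, 103.0], [313.0, 104.0], [306.0, 228.0], [249.0, 227.0]]
```

View pics/w2.png

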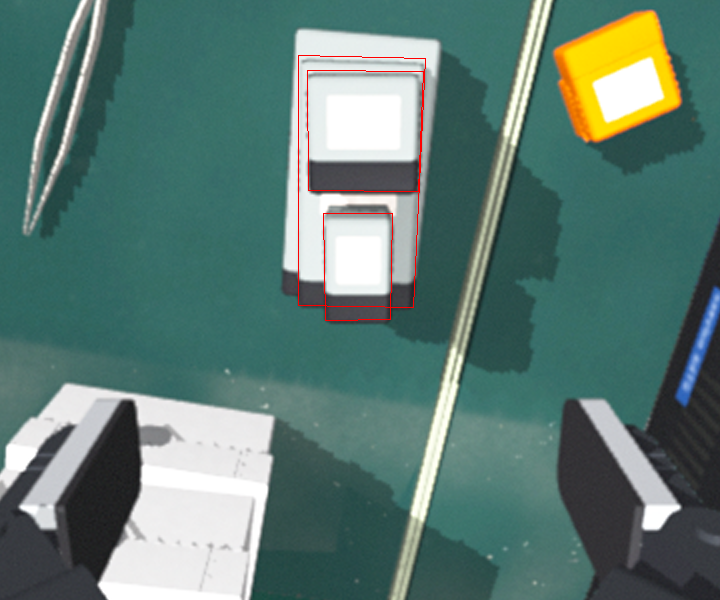

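Both views agree to about 1 mm on the packs (red outlines on the edges), so the heights hold. I'll grasp the slim pack.

>>> carry_out(
  commands=[
    {"x":0,"y":1.5,"z":40,"roll":0},
    {"x":0,"y":1.5,"z":80,"roll":0},
    {"x":0,"y":1.5,"z":105,"roll":0},
    {"x":0,"y":1.5,"z":119,"roll":0},
    {"x":0,"y":1.5,"z":119,"roll":0},
  ],
  claw=0.2,
)

```text
time_s: 4.45
eef_pos: [0.6745, -0.0126, 0.0596]
tool_rot: [-0.088, 0.996, 0.0, -0.002]
force: [-0.9, -0.1, 0.1]
grip_width: 0.598
gripper_force: 0.0
```

>>> carry_out(
  commands=[
    {"x":0,"y":0,"z":0,"roll":0},
    {"x":0,"y":0,"z":0,"roll":0},
    {"x":0,"y":0,"z":0,"roll":0},
    {"x":0,"y":0,"z":0,"roll":0},
    {"x":0,"y":0,"z":0,"roll":0},
    {"x":0,"y":0,"z":0,"roll":0},
    {"x":0,"y":0,"z":0,"roll":0},
    {"x":0,"y":0,"z":0,"roll":0},
  ],
  claw=-1,
  newtons=45,
)

```text
time_s: 5.12
eef_pos: [0.6786, -0.0125, 0.0644]
tool_rot: [-0.089, 0.996, -0.0, 0.003]
force: [-0.7, -0.4, 7.1]
grip_width: 0.267
gripper_force: 46.8
```

>>> carry_out(
  commands=[
    {"x":0,"y":0,"z":-20,"roll":0},
    {"x":0,"y":0,"z":-50,"roll":0},
    {"x":0,"y":0,"z":-70,"roll":0},
    {"x":0,"y":0,"z":-70,"roll":0},
  ],
)

```text
time_s: 5.45
eef_pos: [0.68, -0.0126, 0.1376]
tool_rot: [-0.089, 0.996, -0.0, 0.005]
force: [1.4, -0.3, 0.2]
grip_width: 0.268
gripper_force: 45.9
```

Run:
```python
from h import *
s=r.read_state(); print(s["eef_pos"],s["grip_width"])
print(move([.4776,-.2621,.10],90-7.1))
p,T=cam("wrist"); cv2.imwrite("pics/w3.png",p["color"])
```

```text
[ 0.67995047 -0.01258164  0.1376113 ] 0.267771948867043
([243.6, -209.8, 35.5], 17.3)
```

View pics/w3.png

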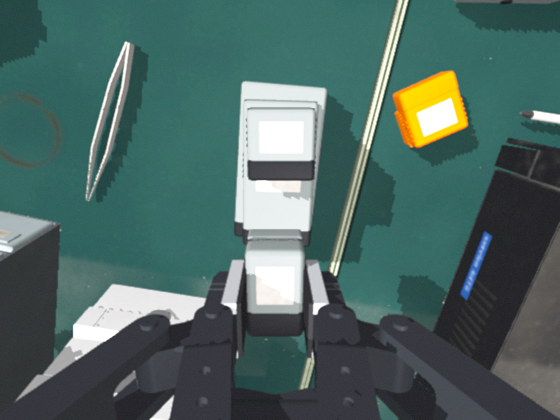

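The slim pack is held between the pads at (275,285), and the square, long and large packs are undisturbed. Next I'll check how it sits in the grip.

```bash
cat >> h.py <<'E'
def inhand(p,T,rn,rf,u,ztop):
    """near/far edge rows of held pack's top face at column u -> centre along tool x rel. TCP (mm) and length"""
    s=r.read_state(); M=R.from_quat(s["tool_rot"]).as_matrix()
    X=(back(p,T,[(u,rn),(u,rf)],ztop)-s["eef_pos"])@M*1000
    return np.round(X,1).tolist(), round(float(X[:,0].mean()),1)
E
python3 - <<'E'
from h import *
p,T=cam("wrist"); z=r.read_state()["eef_pos"][2]
print(z,inhand(p,T,240,333,275,z+.014))
print(move([.4776,-.2621,.10],90-7.1))
E
```

```text
0.1331061655946342 ([[22.1, -1.6, -14.1], [-20.7, -1.6, -13.9]], 0.7)
([240.8, -210.7, 32.4], 17.3)
```

>>> carry_out(
  commands=[
    {"x":242,"y":-210,"z":32,"roll":17.3},
    {"x":242,"y":-210,"z":32,"roll":17.3},
    {"x":242,"y":-210,"z":32,"roll":17.3},
    {"x":242,"y":-210,"z":32,"roll":17.3},
    {"x":242,"y":-210,"z":32,"roll":17.3},
    {"x":242,"y":-210,"z":32,"roll":17.3},
    {"x":242,"y":-210,"z":32,"roll":17.3},
    {"x":242,"y":-210,"z":32,"roll":17.3},
    {"x":242,"y":-210,"z":32,"roll":17.3},
    {"x":242,"y":-210,"z":32,"roll":17.3},
    {"x":242,"y":-210,"z":32,"roll":17.3},
    {"x":242,"y":-210,"z":32,"roll":17.3},
  ],
)

```text
time_s: 6.55
eef_pos: [0.4762, -0.2603, 0.0989]
tool_rot: [0.061, 0.998, 0.0, -0.0]
force: [-0.2, -0.4, -1.4]
grip_width: 0.265
gripper_force: 45.9
```

Run:
```python
from h import *
p,T=cam("wrist"); cv2.imwrite("pics/w4.png",p["color"])
s=r.read_state(); print(s["eef_pos"]); print(move([.4776,-.2621,.021],90-7.1))
```

```text
[ 0.47634676 -0.2602264   0.09900128]
([-1.5, -1.8, 78.0], 0.1)
```

View pics/w4.png

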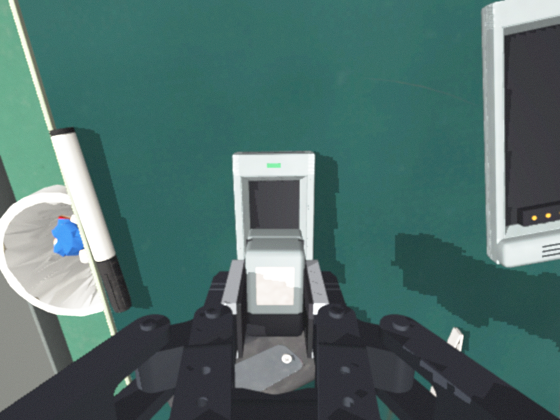

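The slim pack at (275,280) lines up with its pocket (centre column 274), so I'll lower it.

>>> carry_out(
  commands=[
    {"x":-2,"y":-1.8,"z":30,"roll":0},
    {"x":-2,"y":-1.8,"z":55,"roll":0},
    {"x":-2,"y":-1.8,"z":68,"roll":0},
    {"x":-2,"y":-1.8,"z":73,"roll":0},
    {"x":-2,"y":-1.8,"z":77,"roll":0},
    {"x":-2,"y":-1.8,"z":77,"roll":0},
  ],
)

```text
time_s: 7.1
eef_pos: [0.4774, -0.2636, 0.0222]
tool_rot: [0.062, 0.998, 0.0, -0.0]
force: [-0.9, -0.5, -1.1]
grip_width: 0.268
gripper_force: 45.9
```

>>> carry_out(
  commands=[
    {"x":0,"y":0,"z":0,"roll":0},
    {"x":0,"y":0,"z":0,"roll":0},
    {"x":0,"y":0,"z":0,"roll":0},
  ],
  claw=-0.1,
)

```text
time_s: 7.35
eef_pos: [0.4779, -0.2642, 0.0233]
tool_rot: [0.062, 0.998, -0.0, 0.001]
force: [0.2, -0.9, -0.1]
grip_width: 0.447
gripper_force: 0.0
```

>>> carry_out(
  commands=[
    {"x":0,"y":0,"z":-30,"roll":0},
    {"x":0,"y":0,"z":-70,"roll":0},
    {"x":0,"y":0,"z":-110,"roll":0},
    {"x":0,"y":0,"z":-130,"roll":0},
    {"x":0,"y":0,"z":-130,"roll":0},
  ],
  claw=0.4,
)

```text
time_s: 7.77
eef_pos: [0.4802, -0.2656, 0.1581]
tool_rot: [0.062, 0.998, -0.001, 0.005]
force: [0.3, -1.3, -0.3]
grip_width: 0.7
gripper_force: 0.0
```

Run:
```python
from h import *
p,T=cam("wrist"); s=r.read_state(); print(s["eef_pos"]); print(move([.6295,-.0191,.15],99.6))
im=cv2.resize(p["color"],None,fx=2.5,fy=2.5,interpolation=cv2.INTER_CUBIC)
cv2.imwrite("pics/w5.png",im[200:800,350:1050])
```

```text
[ 0.47894179 -0.26456313  0.15551579]
([-119.0, 262.2, 6.0], -16.7)
```

View pics/w5.png

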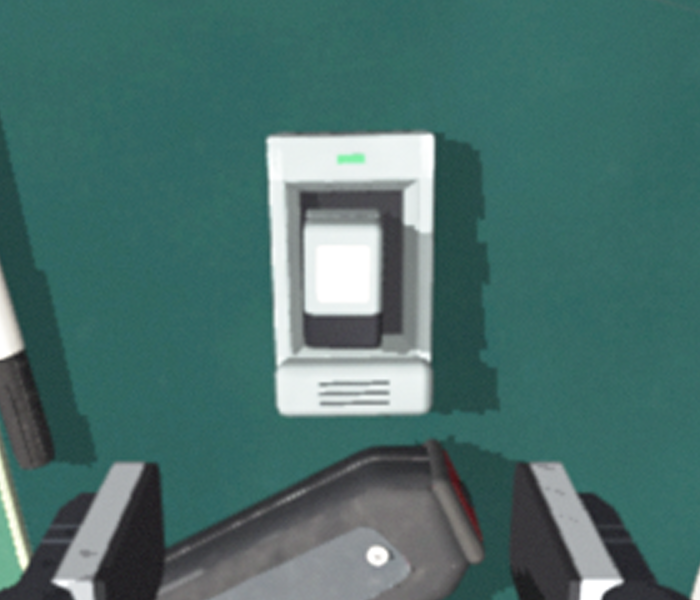

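Run:
```python
from h import *
p,T=cam("wrist"); s=r.read_state()
print(s["eef_pos"])
uv=[(x/2.5+140-.3,y/2.5+80-.3) for x,y in [(304,222),(382,221),(381,345),(305,345)]]
for z in (.034,.038): print(fit(back(p,T,uv,z),np.array([(-1,-1),(-1,1),(1,1),(1,-1)])*[.02,.012]))
q=r.outline_of(p,"slim_charger"); print([(round(d["score"],2),pocket(p,T,d["extent"],50,34)) for d in q[:1]])
# pocket floor corners predicted
c=np.array([(-1,-1),(-1,1),(1,1),(1,-1)])*[.025,.017]; a=np.radians(-7.1); M=np.array([[np.cos(a),-np.sin(a)],[np.sin(a),np.cos(a)]])
print(np.round((proj(p,T,np.c_[c@M.T+[.4776,-.2621],np.full(4,.010)])-[140,80])*2.5))
print(move([.6295,-.0191,.15],99.6))
```

```text
[ 0.47774857 -0.26382414  0.15360195]
(array([ 0.4748, -0.2635]), -6.9, array([0.9, 0.7, 0.6, 0.7]))
(array([ 0.4737, -0.2634]), -6.9, array([1.2, 1. , 1. , 1. ]))
[(0.78, ((0.4801, -0.2619), -6.8, (53.5, 34.2), (50, 34)))]
[[294. 196.]
 [401. 196.]
 [397. 343.]
 [297. 344.]]
([-121.2, 261.3, 2.5], -16.7)
```

Slim pack: inside the pocket, flat, with about 5 mm gaps at both ends, 2.5 mm on the left side and 7.5 mm on the right. Now the square pack.

>>> carry_out(
  commands=[
    {"x":-121,"y":261,"z":0,"roll":-16.7},
    {"x":-121,"y":261,"z":0,"roll":-16.7},
    {"x":-121,"y":261,"z":0,"roll":-16.7},
    {"x":-121,"y":261,"z":0,"roll":-16.7},
    {"x":-121,"y":261,"z":0,"roll":-16.7},
    {"x":-121,"y":261,"z":0,"roll":-16.7},
    {"x":-121,"y":261,"z":0,"roll":-16.7},
    {"x":-121,"y":261,"z":0,"roll":-16.7},
    {"x":-121,"y":261,"z":0,"roll":-16.7},
    {"x":-121,"y":261,"z":0,"roll":-16.7},
    {"x":-121,"y":261,"z":0,"roll":-16.7},
    {"x":-121,"y":261,"z":0,"roll":-16.7},
    {"x":-121,"y":261,"z":0,"roll":-16.7},
  ],
)

```text
time_s: 9.0
eef_pos: [0.629, -0.0215, 0.1523]
tool_rot: [-0.082, 0.997, -0.0, -0.0]
force: [-0.6, 0.3, 0.1]
grip_width: 0.7
gripper_force: 0.0
```

Run:
```python
from h import *
p,T=cam("wrist"); s=r.read_state(); print(s["eef_pos"]); print(move([.6295,-.0191,.063],99.6))
q=r.outline_of(p,"square_pack")
for d in q[:3]:
    c=np.array(d["extent"])*[560,420,560,420]; print(round(d["score"],2),np.round(c),back(p,T,c[:2],.078))
```

```text
[ 0.62915573 -0.02110683  0.15237601]
([-0.7, 1.9, 89.4], -0.1)
0.88 [280. 218.  63.  69.] [[ 0.62624843 -0.01967105  0.078     ]]
0.77 [414. 176.  64.  68.] [[0.58625476 0.05666533 0.078     ]]
```

>>> carry_out(
  commands=[
    {"x":0,"y":1.5,"z":35,"roll":0},
    {"x":0,"y":1.5,"z":65,"roll":0},
    {"x":0,"y":1.5,"z":82,"roll":0},
    {"x":0,"y":1.5,"z":89,"roll":0},
    {"x":0,"y":1.5,"z":89,"roll":0},
    {"x":0,"y":1.5,"z":89,"roll":0},
  ],
)

```text
time_s: 9.6
eef_pos: [0.6298, -0.0187, 0.0639]
tool_rot: [-0.083, 0.997, -0.0, 0.0]
force: [1.2, 0.4, -0.2]
grip_width: 0.699
gripper_force: 0.0
```

>>> carry_out(
  commands=[
    {"x":0,"y":0,"z":0,"roll":0},
    {"x":0,"y":0,"z":0,"roll":0},
    {"x":0,"y":0,"z":0,"roll":0},
    {"x":0,"y":0,"z":0,"roll":0},
    {"x":0,"y":0,"z":0,"roll":0},
    {"x":0,"y":0,"z":0,"roll":0},
  ],
  claw=-1,
)

```text
time_s: 10.1
eef_pos: [0.6308, -0.0185, 0.0652]
tool_rot: [-0.084, 0.997, -0.0, 0.002]
force: [-0.9, 0.7, 6.6]
grip_width: 0.429
gripper_force: 46.1
```

>>> carry_out(
  commands=[
    {"x":0,"y":0,"z":-20,"roll":0},
    {"x":0,"y":0,"z":-50,"roll":0},
    {"x":0,"y":0,"z":-60,"roll":0},
    {"x":0,"y":0,"z":-60,"roll":0},
    {"x":0,"y":0,"z":-60,"roll":0},
  ],
)

```text
time_s: 10.52
eef_pos: [0.6293, -0.0182, 0.1235]
tool_rot: [-0.084, 0.996, 0.0, 0.001]
force: [-0.0, -0.2, -0.7]
grip_width: 0.427
gripper_force: 45.4
```

Run:
```python
from h import *
p,T=cam("wrist"); s=r.read_state(); print(s["eef_pos"]); print(move([.4724,.105,.1],99.3))
for d in r.outline_of(p,"square_pack")[:3]:
    m=d["mask"]; c=np.array(d["extent"])*[560,420,560,420]; print(round(d["score"],2),np.round(c),inhand(p,T,c[1]-c[3]/2,c[1]+c[3]/2,c[0],s["eef_pos"][2]+.014))
```

```text
[ 0.62856529 -0.01812531  0.12245286]
([133.4, 147.4, 22.7], 0.3)
0.62 [275. 281.  98. 103.] ([[27.1, -1.5, -14.5], [-19.4, -1.5, -14.6]], 3.8)
0.57 [424. 185.  70.  74.] ([[58.1, 51.8, -14.4], [30.0, 55.4, -14.5]], 44.0)
```

>>> carry_out(
  commands=[
    {"x":133,"y":148,"z":22,"roll":0.3},
    {"x":133,"y":148,"z":22,"roll":0.3},
    {"x":133,"y":148,"z":22,"roll":0.3},
    {"x":133,"y":148,"z":22,"roll":0.3},
    {"x":133,"y":148,"z":22,"roll":0.3},
    {"x":133,"y":148,"z":22,"roll":0.3},
    {"x":133,"y":148,"z":22,"roll":0.3},
    {"x":133,"y":148,"z":22,"roll":0.3},
    {"x":133,"y":148,"z":22,"roll":0.3},
  ],
)

```text
time_s: 11.37
eef_pos: [0.4745, 0.1045, 0.101]
tool_rot: [-0.08, 0.997, -0.0, 0.0]
force: [0.0, 0.3, -1.8]
grip_width: 0.431
gripper_force: 45.5
```

Run:
```python
from h import *
p,T=cam("wrist"); s=r.read_state(); print(s["eef_pos"],s["grip_width"]); print(move([.473,.106,.0225],99.3))
```

```text
[0.4745069  0.10436068 0.10110293] 0.4316790896017389
([1.3, 1.9, 78.6], -0.1)
```

>>> carry_out(
  commands=[
    {"x":1,"y":1.3,"z":30,"roll":0},
    {"x":1,"y":1.3,"z":55,"roll":0},
    {"x":1,"y":1.3,"z":69,"roll":0},
    {"x":1,"y":1.3,"z":74,"roll":0},
    {"x":1,"y":1.3,"z":78.5,"roll":0},
    {"x":1,"y":1.3,"z":78.5,"roll":0},
    {"x":1,"y":1.3,"z":78.5,"roll":0},
  ],
)

```text
time_s: 12.0
eef_pos: [0.4732, 0.1064, 0.0233]
tool_rot: [-0.081, 0.997, 0.0, 0.001]
force: [-0.3, 0.1, -0.8]
grip_width: 0.43
gripper_force: 45.5
```

>>> carry_out(
  commands=[
    {"x":0,"y":0,"z":0,"roll":0},
    {"x":0,"y":0,"z":0,"roll":0},
    {"x":0,"y":0,"z":0,"roll":0},
  ],
  claw=0.15,
)

```text
time_s: 12.25
eef_pos: [0.4729, 0.1068, 0.0236]
tool_rot: [-0.081, 0.997, 0.0, 0.001]
force: [0.4, -0.1, -0.0]
grip_width: 0.576
gripper_force: 0.0
```

>>> carry_out(
  commands=[
    {"x":0,"y":0,"z":-30,"roll":0},
    {"x":0,"y":0,"z":-70,"roll":0},
    {"x":0,"y":0,"z":-110,"roll":0},
    {"x":0,"y":0,"z":-130,"roll":0},
    {"x":0,"y":0,"z":-130,"roll":0},
    {"x":0,"y":0,"z":-130,"roll":0},
  ],
  claw=0.6,
)

```text
time_s: 12.75
eef_pos: [0.4731, 0.1071, 0.1544]
tool_rot: [-0.081, 0.997, 0.001, 0.002]
force: [0.1, -0.5, -1.1]
grip_width: 0.8
gripper_force: 0.0
```

Run:
```python
from h import *
p,T=cam("wrist"); s=r.read_state(); print(s["eef_pos"]); 
im=cv2.resize(p["color"],None,fx=2.5,fy=2.5,interpolation=cv2.INTER_CUBIC)
cv2.imwrite("pics/w6.png",im[150:750,350:1050])
# look at long charger & stapler: camera centred on (.458,.345)
print("look",move([.45,.34,.25],90))
```

```text
[0.47211103 0.10675297 0.15302171]
look ([-16.0, 233.8, -96.8], 9.3)
```

View pics/w6.png

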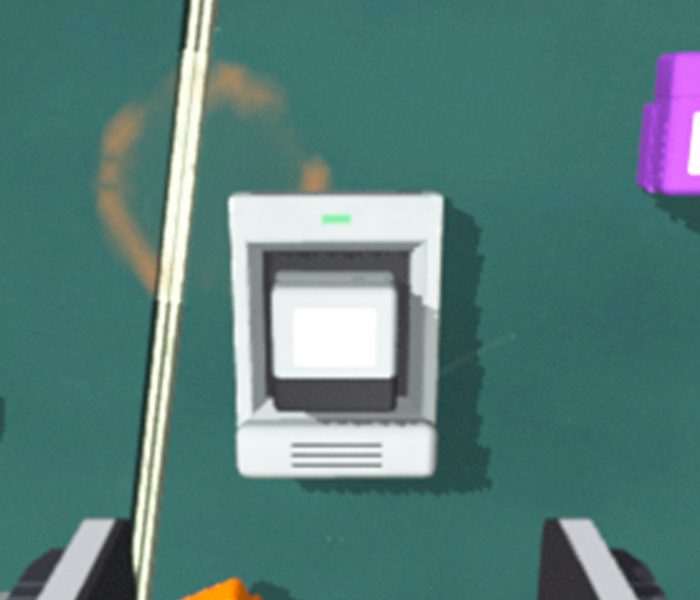

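Square pack: centred in its pocket and flat, with dark floor visible all round. Next I'll look at the long charger beside the stapler.

>>> carry_out(
  commands=[
    {"x":-16,"y":234,"z":-97,"roll":9.3},
    {"x":-16,"y":234,"z":-97,"roll":9.3},
    {"x":-16,"y":234,"z":-97,"roll":9.3},
    {"x":-16,"y":234,"z":-97,"roll":9.3},
    {"x":-16,"y":234,"z":-97,"roll":9.3},
    {"x":-16,"y":234,"z":-97,"roll":9.3},
    {"x":-16,"y":234,"z":-97,"roll":9.3},
    {"x":-16,"y":234,"z":-97,"roll":9.3},
    {"x":-16,"y":234,"z":-97,"roll":9.3},
    {"x":-16,"y":234,"z":-97,"roll":9.3},
  ],
)

```text
time_s: 13.63
eef_pos: [0.4503, 0.3376, 0.248]
tool_rot: [0.001, 1.0, -0.002, -0.001]
force: [0.3, -1.1, 0.8]
grip_width: 0.797
gripper_force: 0.0
```

Run:
```python
from h import *
p,T=cam("wrist"); s=r.read_state(); print(s["eef_pos"]); cv2.imwrite("pics/w7.png",p["color"])
for n in ["long_charger","blue_stapler","square_charger"]:
  for d in r.outline_of(p,n)[:2]:
    print(n,round(d["score"],2),np.round(np.array(d["extent"])*[560,420,560,420]))
    if n!="blue_stapler": print(pocket(p,T,d["extent"],106,56))
    else:
        ys,xs=np.nonzero(d["mask"]); i=xs.argmin(); print("stapler near charger side px",xs[i],ys[xs==xs[i]],back(p,T,(xs[i],ys[xs==xs[i]].mean()),.03), "rows",ys.min(),ys.max())
        for z in (0.,.047):print(back(p,T,[(xs[i],ys[xs==xs[i]].min()),(xs[i],ys[xs==xs[i]].max())],z))
print("back",move([.6538,-.0162,.13],99))
```

```text
[0.45053959 0.33746733 0.24831069]
long_charger 0.71 [265. 174.  83. 144.]
((0.4561, 0.3273), 6.0, (107.0, 55.3), (106, 56))
blue_stapler 0.86 [368. 183. 129.  55.]
stapler near charger side px 304 [183 184 185] [[0.46099204 0.3658175  0.03      ]] rows 155 209
[[0.46716907 0.36820004 0.        ]
 [0.46944841 0.36824946 0.        ]]
[[0.45584501 0.36443168 0.047     ]
 [0.45784964 0.36447515 0.047     ]]
square_charger 0.83 [ 65. 192.  86.  97.]
((0.474, 0.0991), -80.8, (60.7, 52.7), (106, 56))
back ([-204.2, -353.9, 119.4], -9.2)
```

View pics/w7.png

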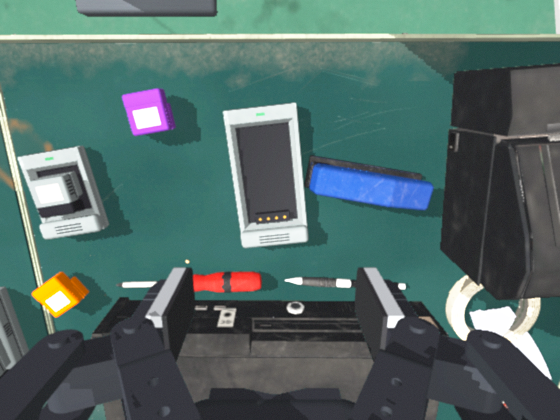

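The stapler's end at (308,160–190) sits right beside the long charger's right wall, so I'll grip the long pack about 32 mm towards its near end to keep the finger clear of it. Now back to the stack for a fresh look.

>>> carry_out(
  commands=[
    {"x":-172,"y":-359,"z":70,"roll":-9.2},
    {"x":-172,"y":-359,"z":70,"roll":-9.2},
    {"x":-172,"y":-359,"z":70,"roll":-9.2},
    {"x":-172,"y":-359,"z":70,"roll":-9.2},
    {"x":-172,"y":-359,"z":70,"roll":-9.2},
    {"x":-172,"y":-359,"z":70,"roll":-9.2},
    {"x":-172,"y":-359,"z":70,"roll":-9.2},
    {"x":-172,"y":-359,"z":70,"roll":-9.2},
    {"x":-172,"y":-359,"z":70,"roll":-9.2},
    {"x":-172,"y":-359,"z":70,"roll":-9.2},
    {"x":-172,"y":-359,"z":70,"roll":-9.2},
    {"x":-172,"y":-359,"z":70,"roll":-9.2},
    {"x":-172,"y":-359,"z":70,"roll":-9.2},
    {"x":-172,"y":-359,"z":70,"roll":-9.2},
  ],
  claw=0.8,
)

```text
time_s: 15.0
eef_pos: [0.6219, -0.0174, 0.1798]
tool_rot: [-0.081, 0.997, 0.001, -0.0]
force: [0.1, 0.9, -0.9]
grip_width: 0.9
gripper_force: 0.0
```

Run:
```python
from h import *
import pickle
p,T=cam("wrist"); s=r.read_state(); print(s["eef_pos"]); pickle.dump((p,T),open("w8.pkl","wb"))
im=cv2.resize(p["color"],None,fx=3,fy=3,interpolation=cv2.INTER_CUBIC)
cv2.imwrite("pics/w8.png",im[300:900,520:1120]); print(move([.6222,-.0212,.0375],99))
```

```text
[ 0.6219513  -0.01716741  0.18001047]
([0.4, -4.2, 142.5], 0.3)
```

View pics/w8.png

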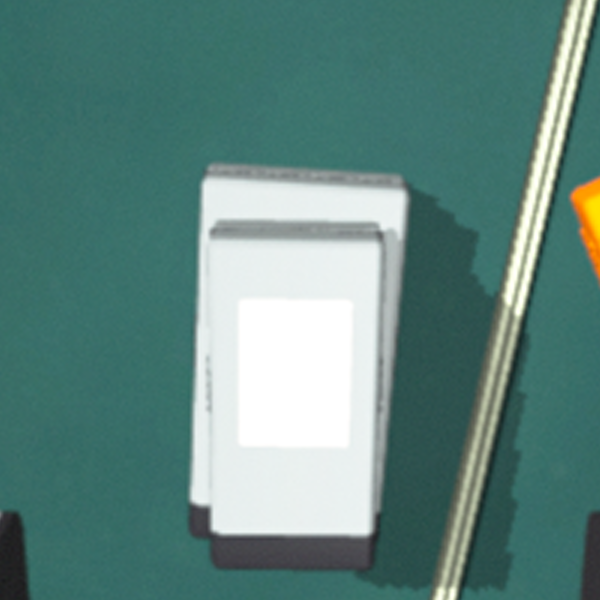

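The long pack's top runs (210,240)–(374,568) in the crop, and the large one lies below it, slightly turned the other way.

Run:
```python
from h import *
import pickle
p,T=pickle.load(open("w8.pkl","rb"))
def pk(n,pts,L,W,z):
    uv=[((x+520)/3-.33,(y+300)/3-.33) for x,y in pts.values()]
    sg={"nl":(-1,-1),"nr":(-1,1),"fl":(1,-1),"fr":(1,1)}
    f=fit(back(p,T,uv,z),[(sg[k][0]*L/2,sg[k][1]*W/2) for k in pts]); print(n,*f); return f
f=pk("long",dict(nl=(210,240),nr=(382,237),fr=(374,568),fl=(212,568)),.096,.046,.052)
pk("large",dict(nl=(204,180),nr=(405,188),fl=(190,537)),.112,.058,.026)
a=np.radians(f[1]); t=f[0]-.032*np.array([np.cos(a),np.sin(a)])+[0,.001]; print(t,move([*t,.0365],90+f[1]))
```

```text
long [ 0.6544 -0.016 ] 8.8 [1.6 0.9 0.8 0.4]
large [ 0.6531 -0.0165] 6.1 [1.6 1.3 1. ]
[ 0.62277669 -0.01989555] ([-0.3, -3.0, 143.5], 0.5)
```

>>> carry_out(
  commands=[
    {"x":-0.5,"y":-2.5,"z":40,"roll":0.5},
    {"x":-0.5,"y":-2.5,"z":80,"roll":0.5},
    {"x":-0.5,"y":-2.5,"z":115,"roll":0.5},
    {"x":-0.5,"y":-2.5,"z":135,"roll":0.5},
    {"x":-0.5,"y":-2.5,"z":143,"roll":0.5},
    {"x":-0.5,"y":-2.5,"z":143,"roll":0.5},
    {"x":-0.5,"y":-2.5,"z":143,"roll":0.5},
  ],
)

```text
time_s: 15.63
eef_pos: [0.6239, -0.0206, 0.0378]
tool_rot: [-0.076, 0.997, 0.0, 0.001]
force: [0.5, 0.7, 0.7]
grip_width: 0.899
gripper_force: 0.0
```

>>> carry_out(
  commands=[
    {"x":0,"y":0,"z":0,"roll":0},
    {"x":0,"y":0,"z":0,"roll":0},
    {"x":0,"y":0,"z":0,"roll":0},
    {"x":0,"y":0,"z":0,"roll":0},
    {"x":0,"y":0,"z":0,"roll":0},
    {"x":0,"y":0,"z":0,"roll":0},
    {"x":0,"y":0,"z":0,"roll":0},
  ],
  claw=-1,
  newtons=90,
)

```text
time_s: 16.22
eef_pos: [0.6246, -0.0211, 0.0391]
tool_rot: [-0.076, 0.997, 0.0, 0.002]
force: [-0.3, -0.3, 7.4]
grip_width: 0.511
gripper_force: 92.3
```

>>> carry_out(
  commands=[
    {"x":0,"y":0,"z":-10,"roll":0},
    {"x":0,"y":0,"z":-30,"roll":0},
    {"x":0,"y":0,"z":-60,"roll":0},
    {"x":0,"y":0,"z":-90,"roll":0},
    {"x":0,"y":0,"z":-90,"roll":0},
    {"x":0,"y":0,"z":-90,"roll":0},
  ],
)

```text
time_s: 16.72
eef_pos: [0.6244, -0.0214, 0.1294]
tool_rot: [-0.076, 0.997, 0.0, 0.002]
force: [0.5, -0.1, -3.3]
grip_width: 0.505
gripper_force: 92.0
```

Run:
```python
from h import *
p,T=cam("wrist"); s=r.read_state(); print(s["eef_pos"],s["tool_rot"],s["force"]); 
im=p["color"].copy(); 
# expected outline of held pack top, centre 32 mm ahead, top 15 mm above TCP
M=R.from_quat(s["tool_rot"]).as_matrix()
q=np.array([(x,y,-.0145) for x,y in [(.016,-.023),(.016,.023),(-.08,.023),(-.08,-.023)]])
cv2.polylines(im,[np.int32(proj(p,T,q@M.T+s["eef_pos"]))],True,(0,0,255),1)
cv2.imwrite("pics/w9.png",im)
a=np.radians(6); t=np.array([.4561,.3283])-.032*np.array([np.cos(a),np.sin(a)]); print(t,move([*t,.13],96))
```

```text
[ 0.62299457 -0.02117189  0.12758737] [-7.57332737e-02  9.97127994e-01  1.96329979e-04  4.43313781e-04] [-1.31723368  0.04804272 -3.20866259]
[0.4242753  0.32495509] ([144.2, 372.2, -2.4], 2.7)
```

View pics/w9.png

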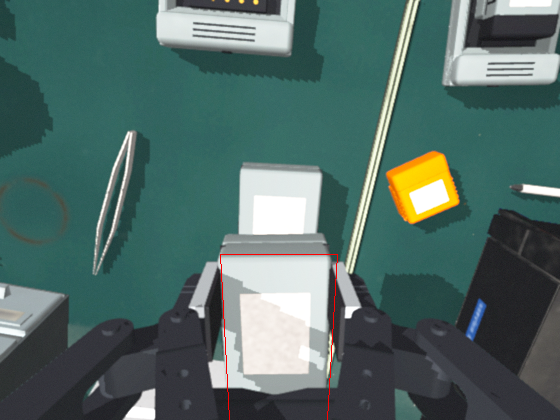

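Run:
```python
from h import *
p,T=cam("wrist"); s=r.read_state(); M=R.from_quat(s["tool_rot"]).as_matrix()
def at(x0,h,th):
    pts=[(-48,-23,26),(-48,23,26),(-48,0,0),(-31,-15.5,26),(-31,15.5,26),(12.6,15.5,26),(12.6,-15.5,26),(38,0,26)]
    c,sn=np.cos(np.radians(th)),np.sin(np.radians(th)); o=[]
    for x,y,z in pts:   # pack about grip point x=-32,z=19
        X,Z=x+32,z-19; X,Z=X*c-Z*sn,X*sn+Z*c   # th>0: far end up
        o.append((-(X+x0),y,-(Z+h)))
    return proj(p,T,np.array(o)/1000@M.T+s["eef_pos"])
for th in (0,-5,-10): print(th,np.round(at(0,7.5,th)).tolist())
```

```text
0 [[219.0, 257.0], [337.0, 257.0], [278.0, 232.0], [240.0, 295.0], [316.0, 295.0], [313.0, 382.0], [243.0, 382.0], [278.0, 426.0]]
-5 [[219.0, 260.0], [338.0, 260.0], [278.0, 230.0], [240.0, 296.0], [316.0, 296.0], [312.0, 376.0], [244.0, 376.0], [278.0, 415.0]]
-10 [[219.0, 263.0], [338.0, 263.0], [278.0, 228.0], [240.0, 297.0], [316.0, 297.0], [311.0, 370.0], [244.0, 370.0], [278.0, 404.0]]
```

Run:
```python
import cv2
g=cv2.cvtColor(cv2.imread("pics/w9.png"),cv2.COLOR_BGR2GRAY)
print("col275",[(i,int(g[i,275])) for i in range(226,420,3)])
print("col262",[(i,int(g[i,300])) for i in range(360,420,3)])
for y in (300,360): print(y,[(i,int(g[y,i])) for i in range(200,360,3)])
```

```text
col275 [(226, 255), (229, 255), (232, 255), (235, 138), (238, 144), (241, 170), (244, 137), (247, 140), (250, 144), (253, 146), (256, 189), (259, 219), (262, 229), (265, 231), (268, 231), (271, 231), (274, 231), (277, 231), (280, 230), (283, 231), (286, 231), (289, 229), (292, 230), (295, 255), (298, 255), (301, 255), (304, 248), (307, 233), (310, 240), (313, 239), (316, 240), (319, 240), (322, 240), (325, 239), (328, 240), (331, 241), (334, 237), (337, 234), (340, 239), (343, 240), (346, 238), (349, 233), (352, 234), (355, 240), (358, 239), (361, 241), (364, 241), (367, 240), (370, 238), (373, 233), (376, 163), (379, 164), (382, 165), (385, 164), (388, 162), (391, 162), (394, 99), (397, 55), (400, 46), (403, 47), (406, 38), (409, 36), (412, 39), (415, 35), (418, 36)]
col262 [(360, 236), (363, 237), (366, 238), (369, 235), (372, 237), (375, 164), (378, 163), (381, 162), (384, 162), (387, 164), (390, 63), (393, 54), (396, 53), (399, 48), (402, 46), (405, 51), (408, 55), (411, 54), (414, 55), (417, 52)]
300 [(200, 190), (203, 191), (206, 105), (209, 48), (212, 32), (215, 32), (218, 30)
[... 499 characters left out ...]
 (347, 189), (350, 190), (353, 185), (356, 189), (359, 70)]
360 [(200, 55), (203, 55), (206, 50), (209, 63), (212, 126), (215, 177), (218, 149), (221, 134), (224, 164), (227, 224), (230, 224), (233, 224), (236, 225), (239, 178), (242, 179), (245, 240), (248, 240), (251, 239), (254, 240), (257, 240), (260, 241), (263, 240), (266, 240), (269, 238), (272, 237), (275, 240), (278, 238), (281, 235), (284, 233), (287, 232), (290, 232), (293, 235), (296, 237), (299, 238), (302, 236), (305, 249), (308, 255), (311, 227), (314, 227), (317, 227), (320, 228), (323, 218), (326, 139), (329, 243), (332, 112), (335, 116), (338, 63), (341, 65), (344, 51), (347, 56), (350, 54), (353, 53), (356, 56), (359, 53)]
```

Run:
```python
from h import *
from scipy.optimize import least_squares
p,T=cam("wrist"); s=r.read_state(); M=R.from_quat(s["tool_rot"]).as_matrix()
P=np.array([(-48,0,26),(-48,0,0),(-31,-15.5,26),(-31,15.5,26),(12.6,15.5,26),(12.6,-15.5,26),(-28,-23,26),(-28,23,26)],float)
obs=np.array([(275,256),(275,234),(240,293.5),(310,293.5),(310.5,375),(243.5,375),(222,300),(326.5,300)])
def pred(v):
    x0,y0,h,th=v; c,sn=np.cos(np.radians(th)),np.sin(np.radians(th))
    X,Z=P[:,0]+32,P[:,2]-19; X,Z=X*c-Z*sn,X*sn+Z*c
    return proj(p,T,np.c_[-(X+x0),P[:,1]+y0,-(Z+h)]/1000@M.T+s["eef_pos"])
def f(v):
    d=pred(v)-obs; d[:2,0]=0; d[6:,1]=0; return d.ravel()
o=least_squares(f,[0,0,7.5,0]); print(np.round(o.x,1),np.round(f(o.x).reshape(-1,2),1).tolist())
print(s["eef_pos"])
```

```text
[ 4.3 -0.9 -2.7  0.7] [[0.0, 0.9], [0.0, 0.5], [-0.3, -0.7], [1.1, -0.7], [-2.2, 0.0], [-1.1, 0.0], [0.8, 0.0], [1.5, 0.0]]
[ 0.62190979 -0.02116743  0.12570742]
```

Run:
```python
from h import *
p,T=cam("wrist"); s=r.read_state(); print(s["time_s"],s["eef_pos"],s["grip_width"],s["force"])
g=cv2.cvtColor(p["color"],cv2.COLOR_BGR2GRAY)
d=np.diff(g[226:420,275].astype(int)); print([(i+226,int(d[i])) for i in range(len(d)) if abs(d[i])>20])
for y in (280,300,330):
  d=np.diff(g[y,200:360].astype(int)); print(y,[(i+200,int(d[i])) for i in range(len(d)) if abs(d[i])>25])
t,TT=cam("top")
for d in r.outline_of(t,"long_pack")[:2]:
    print(round(d["score"],2),np.array(d["extent"])*[560,420,560,420])
M=R.from_quat(s["tool_rot"]).as_matrix()
for h in (-14,-4):
    print(h,np.round(proj(t,TT,np.array([(x,y,h) for x,y in [(16,-23),(16,23),(-80,23),(-80,-23)]])/1000@M.T+s["eef_pos"]),1).tolist())
gt=cv2.cvtColor(t["color"],cv2.COLOR_BGR2GRAY); print(gt[135:190,296:345:4])
```

```text
16.9167 [ 0.62189039 -0.02123657  0.12541015] 0.5085109849991034 [ 0.63897586 -0.23520555 -2.44615259]
[(233, -70), (234, -47), (242, -27), (243, -26), (255, 22), (373, -48), (374, -23), (393, -50), (394, -42)]
280 [(211, -35), (212, -65), (213, -37), (219, 34), (220, 56), (221, 31), (237, 40), (326, -28), (327, -50), (328, -68), (329, -35), (335, 42), (336, 65), (337, 32), (349, -48), (350, -63), (351, -35)]
300 [(205, -67), (206, -52), (220, 35), (221, 52), (222, 34), (239, 44), (326, -56), (327, -72), (328, -31), (342, 57), (343, 66), (357, -45), (358, -67)]
330 [(221, 59), (222, 65), (225, -43), (240, 33), (241, 35), (308, -30), (309, -29), (326, -28), (327, -41), (328, -41)]
-14 [[334.1, 167.3], [313.9, 170.7], [306.4, 130.3], [326.3, 126.9]]
-4 [[333.7, 168.4], [313.6, 171.8], [306.2, 131.7], [325.9, 128.4]]
[[ 64  61  61  47  49  60  63  60  68  72  77  79  84]
 [ 63  63  62  39  56  55  59  56  61  71  76  79  86]
 [ 66  64  63  45  50  56  65  62  64  69  76  81  80]
 [ 63  60  66  48  51  57  63  66  67  71  77  81  86]
 [ 66  48  49  51  52  54  60  62  66  68  76  76  84]
[... 2051 characters left out ...]
51  55  62  64  70  71  71  79  82  82]
 [ 69  50  52  57  61  61  64  69  68  72  78  84  82]
 [ 68  44  54  54  60  59  61  66  68  74  80  80  82]
 [ 67  47  48  55  56  60  60  64  69  71  78  81  84]
 [ 66  36  51  59  59  58  57  67  70  74  82  85  85]
 [ 65  53  53  54  56  63  64  67  73  71  74  80  84]
 [ 70  47  53  54  58  57  64  61  69  75  79  82  84]
 [ 68  51  50  55  59  60  59  69  67  73  74  82  83]
 [ 69  50  51  54  59  61  63  67  71  70  76  81  85]
 [ 67  47  50  62  62  63  59  63  63  76  77  79  87]
 [ 67  49  47  56  62  58  64  68  68  74  75  83  84]
 [ 67  44  53  56  63  66  60  65  73  76  72  77  85]
 [ 66  47  51  54  63  65  60  63  67  74  78  79  86]]
```

```bash
python3 - <<'E'
import cv2,numpy as np
for f in ("w3","w4"):
    g=cv2.cvtColor(cv2.imread(f"pics/{f}.png"),cv2.COLOR_BGR2GRAY)
    for y in (270,285,300,310):
        d=np.diff(g[y,200:360].astype(int)); print(f,y,[(i+200,int(d[i])) for i in range(len(d)) if abs(d[i])>25])
    d=np.diff(g[220:380,262].astype(int)); print([(i+220,int(d[i])) for i in range(len(d)) if abs(d[i])>15])
E
python3 - <<'E'
from h import *
p,T=cam("wrist"); s=r.read_state(); M=R.from_quat(s["tool_rot"]).as_matrix()
for h in (14,9,4):
  print(h,np.round(proj(p,T,np.array([(x,y,-h) for x,y in [(20,-12),(20,12),(0,-12),(0,12),(-20,-12),(-20,12)]])/1000@M.T+s["eef_pos"]),1).tolist())
E
```

```text
w3 270 [(228, 45), (229, 47), (241, -69), (242, -62), (244, 33), (245, 77), (246, 66), (301, -32), (302, -52), (303, -49), (306, 61), (307, 64), (319, -45), (320, -48), (328, 33), (329, 84), (330, 44), (332, -72), (334, 81), (336, -41), (337, -111), (338, -37)]
w3 285 [(224, 56), (225, 64), (238, -55), (239, -66), (245, 43), (246, 57), (255, 37), (300, -29), (301, -31), (302, -62), (303, -33), (308, 26), (309, 63), (310, 54), (323, -70), (324, -66)]
w3 300 [(204, -74), (205, -78), (220, 51), (221, 69), (235, -40), (236, -70), (237, -39), (245, 27), (246, 51), (247, 30), (255, 34), (256, 28), (299, -27), (300, -28), (301, -43), (302, -53), (311, 36), (312, 65), (313, 43), (327, -75), (328, -61)]
w3 310 [(230, 58), (231, 75), (232, 33), (235, -76), (236, -68), (246, 48), (247, 43), (301, -48), (302, -39), (312, 113), (317, -98), (318, -97), (352, 30)]
[(228, -61), (229, -26), (235, 18), (237, -27), (238, -22), (249, 17), (250, 23), (303, -20), (304, -37), (312, -48), (313, -53)]
w4 270 [(228, 36), (229, 35), (241, -61), (242, -52), (244, 41), (245, 81), (246, 66), (301, -30), (302, -53
[... 396 characters left out ...]
), (302, -61), (311, 31), (312, 57), (313, 35), (327, -65), (328, -47)]
w4 310 [(230, 61), (231, 77), (232, 37), (235, -71), (236, -65), (246, 46), (247, 42), (301, -47), (302, -49), (311, 30), (312, 105), (313, 29), (317, -107), (318, -90)]
[(228, 33), (235, 25), (237, -30), (249, 22), (250, 23), (251, 19), (304, -46), (305, -19), (312, -30), (313, -62), (314, -25), (335, 17), (336, 28), (351, 18)]
14 [[246.7, 250.6], [308.8, 250.6], [247.8, 296.2], [307.4, 296.2], [248.9, 338.1], [306.1, 338.1]]
9 [[247.6, 245.4], [307.7, 245.4], [248.7, 289.7], [306.4, 289.7], [249.7, 330.6], [305.2, 330.6]]
4 [[248.4, 240.5], [306.6, 240.5], [249.5, 283.7], [305.4, 283.7], [250.4, 323.6], [304.2, 323.6]]
```

The pack isn't slipping. The apparent in-hand depth is ambiguous by a few millimetres, so I'll lower the pack by force. Carrying it high past the desktop computer.

>>> carry_out(
  commands=[
    {"x":0,"y":0,"z":-25,"roll":0},
    {"x":144,"y":372,"z":-25,"roll":2.7},
    {"x":144,"y":372,"z":-25,"roll":2.7},
    {"x":144,"y":372,"z":-25,"roll":2.7},
    {"x":144,"y":372,"z":-25,"roll":2.7},
    {"x":144,"y":372,"z":-25,"roll":2.7},
    {"x":144,"y":372,"z":-25,"roll":2.7},
    {"x":144,"y":372,"z":-25,"roll":2.7},
    {"x":144,"y":372,"z":-25,"roll":2.7},
    {"x":144,"y":372,"z":-25,"roll":2.7},
    {"x":144,"y":372,"z":-25,"roll":2.7},
    {"x":144,"y":372,"z":-25,"roll":2.7},
    {"x":144,"y":372,"z":-25,"roll":2.7},
    {"x":144,"y":372,"z":-25,"roll":2.7},
    {"x":144,"y":372,"z":-25,"roll":2.7},
    {"x":144,"y":372,"z":-25,"roll":2.7},
  ],
)

```text
time_s: 18.4
eef_pos: [0.4256, 0.3231, 0.1517]
tool_rot: [-0.051, 0.999, -0.0, 0.0]
force: [-0.6, 0.3, -3.2]
grip_width: 0.513
gripper_force: 92.5
```

Run:
```python
from h import *
p,T=cam("wrist"); s=r.read_state(); print(s["eef_pos"],s["force"],s["grip_width"]); print(move([.4243,.325,.05],96))
for n in ("long_charger","long_pack","blue_stapler"):
  for d in r.spot_in(p,n)[:1]: print(n,round(d["score"],2),np.round(np.array(d["extent"])*[560,420,560,420]))
cv2.imwrite("pics/w10.png",p["color"])
g=cv2.cvtColor(p["color"],cv2.COLOR_BGR2GRAY)
d=np.diff(g[120:420,275].astype(int)); print([(i+120,int(d[i])) for i in range(len(d)) if abs(d[i])>18])
t,TT=cam("top"); cv2.imwrite("pics/t10.png",t["color"])
for n in ("long_pack","long_charger"):
  for d in r.spot_in(t,n)[:2]: print(n,round(d["score"],2),np.round(np.array(d["extent"])*[560,420,560,420]))
```

```text
[0.4255334  0.32329656 0.15175771] [ 0.57902058 -0.18425756 -2.47007195] 0.5105814635488242
([1.1, 1.9, 101.8], -0.2)
long_charger 0.81 [279. 188.  96.  97.]
long_pack 0.61 [274. 311. 115. 158.]
blue_stapler 0.91 [408. 253. 162.  85.]
[(141, 20), (142, 30), (143, 57), (144, 30), (161, -35), (162, -40), (165, -38), (233, 43), (244, -24), (245, 31), (255, 20), (256, 20), (373, -45), (374, -25), (391, 25), (393, -74), (394, -71)]
long_pack 0.9 [164. 236.  24.  46.]
long_charger 0.73 [183. 241.  33.  64.]
```

>>> carry_out(
  commands=[
    {"x":0.5,"y":1.5,"z":35,"roll":0},
    {"x":0.5,"y":1.5,"z":70,"roll":0},
    {"x":0.5,"y":1.5,"z":92,"roll":0},
    {"x":0.5,"y":1.5,"z":105,"roll":0},
    {"x":0.5,"y":1.5,"z":112,"roll":0},
    {"x":0.5,"y":1.5,"z":112,"roll":0},
    {"x":0.5,"y":1.5,"z":112,"roll":0},
  ],
)

```text
time_s: 19.33
eef_pos: [0.4244, 0.3263, 0.0401]
tool_rot: [-0.052, 0.999, 0.0, 0.0]
force: [-0.1, 0.3, -2.3]
grip_width: 0.512
gripper_force: 92.4
```

Run:
```python
from h import *
p,T=cam("wrist"); s=r.read_state(); print(s["eef_pos"],s["force"])
cv2.imwrite("pics/w11.png",p["color"])
g=cv2.cvtColor(p["color"],cv2.COLOR_BGR2GRAY)
for c in (262,275,288):
  d=np.diff(g[120:420,c].astype(int)); print([(i+120,int(d[i])) for i in range(len(d)) if abs(d[i])>15])
for y in (215,222): 
  d=np.diff(g[y,200:360].astype(int)); print(y,[(i+200,int(d[i])) for i in range(len(d)) if abs(d[i])>20])
M=R.from_quat(s["tool_rot"]).as_matrix()
for hb in (12,21):
  print("pack near bottom",hb,np.round(proj(p,T,np.array([(-.002+.018,y,hb/1000) for y in (-.023,.023)])@M.T+s["eef_pos"]),1).tolist())
a=np.radians(6); c=np.array([(-.053,-.028),(-.053,.028)])@np.array([[np.cos(a),np.sin(a)],[-np.sin(a),np.cos(a)]])+[.4561,.3273]
print("pocket near",np.round(proj(p,T,np.c_[c,[.010]*2]),1).tolist())
```

```text
[0.42474631 0.32661596 0.04071304] [ 0.52878781 -0.19111417 -2.3733864 ]
[(170, 18), (171, 27), (172, -19), (174, 34), (175, 17), (176, 34), (177, 32), (205, -58), (206, -32), (209, -31), (232, 22), (233, 35), (240, 20), (242, -28), (255, 18), (256, 23), (292, 21), (373, -35), (374, -28), (383, 19), (384, 41), (390, -20), (391, -92), (392, -77)]
[(170, 19), (171, 25), (172, -17), (174, 30), (175, 19), (176, 33), (177, 35), (194, 16), (203, -18), (205, -51), (206, -23), (209, -29), (232, 18), (233, 40), (240, 17), (242, -19), (254, 18), (255, 19), (256, 20), (373, -45), (374, -25), (391, 24), (393, -70), (394, -72)]
[(171, 29), (174, 20), (175, 20), (176, 33), (177, 32), (203, -19), (204, -17), (205, -49), (206, -20), (209, -35), (232, 20), (233, 33), (240, 23), (242, -29), (254, 18), (255, 21), (256, 18), (373, -47), (374, -22), (390, -19), (391, -58), (392, -34)]
215 [(207, -32), (208, -31), (218, -41), (219, -26), (327, 56), (328, 71), (347, -47), (348, -82), (349, -40)]
222 [(206, -23), (208, -45), (209, -22), (218, -40), (219, -31), (327, 57), (328, 60), (339, 21), (347, -67), (348, -66)]
pack near bottom 12 [[227.7, 235.6], [328.3, 235.6]]
pack near bottom 21 [[230.0, 228.5], [325.7, 228.5]]
pocket near [[216.6, 210.9], [328.3, 210.8]]
```

Run:
```python
from h import *
p,T=cam("wrist"); s=r.read_state(); print(s["eef_pos"])
b=back(p,T,(275,208),.009); print("pocket near",b)
for z in (.028,.023,.019): x=back(p,T,(275,233),z); print(z,x, "gap",(x-b)[0]*1000)
print(back(p,T,[(218.5,220),(327.5,220)],.009)[:,1].mean(), back(p,T,[(222,300),(326.5,300)],.05)[:,1].mean())
```

```text
[0.4248396  0.32674633 0.04096344]
pocket near [[0.40259741 0.32328196 0.009     ]]
0.028 [[0.40856331 0.32386033 0.028     ]] gap [ 5.96589535  0.57836873 19.        ]
0.023 [[0.41053846 0.32407979 0.023     ]] gap [ 7.94104875  0.79782955 14.        ]
0.019 [[0.41211859 0.32425536 0.019     ]] gap [ 9.52117147  0.97339821 10.        ]
0.32294167138411867 0.32573289223468604
```

>>> carry_out(
  commands=[
    {"x":2,"y":-1.3,"z":0,"roll":0},
    {"x":2,"y":-1.3,"z":5,"roll":0},
    {"x":2,"y":-1.3,"z":9,"roll":0},
    {"x":2,"y":-1.3,"z":11,"roll":0},
    {"x":2,"y":-1.3,"z":11,"roll":0},
    {"x":2,"y":-1.3,"z":11,"roll":0},
  ],
)

```text
time_s: 19.93
eef_pos: [0.422, 0.3245, 0.0286]
tool_rot: [-0.052, 0.999, -0.0, -0.0]
force: [-0.1, -0.0, -2.1]
grip_width: 0.508
gripper_force: 92.5
```

>>> carry_out(
  commands=[
    {"x":0,"y":0,"z":2,"roll":0},
    {"x":0,"y":0,"z":4,"roll":0},
    {"x":0,"y":0,"z":5,"roll":0},
    {"x":0,"y":0,"z":5,"roll":0},
  ],
)

```text
time_s: 20.27
eef_pos: [0.4219, 0.3245, 0.0235]
tool_rot: [-0.052, 0.999, -0.0, -0.0]
force: [-0.7, 0.4, -2.5]
grip_width: 0.51
gripper_force: 92.5
```

>>> carry_out(
  commands=[
    {"x":0,"y":0,"z":1.5,"roll":0},
    {"x":0,"y":0,"z":1.5,"roll":0},
  ],
)

```text
time_s: 20.43
eef_pos: [0.4221, 0.3245, 0.0221]
tool_rot: [-0.052, 0.999, -0.0, -0.0]
force: [-1.0, -0.5, -2.4]
grip_width: 0.512
gripper_force: 92.5
```

>>> carry_out(
  commands=[
    {"x":0,"y":0,"z":0,"roll":0},
    {"x":0,"y":0,"z":0,"roll":0},
    {"x":0,"y":0,"z":0,"roll":0},
  ],
  claw=0.2,
)

```text
time_s: 20.68
eef_pos: [0.4225, 0.3248, 0.0226]
tool_rot: [-0.052, 0.999, 0.0, 0.0]
force: [0.1, -0.2, 0.1]
grip_width: 0.598
gripper_force: 0.0
```

>>> carry_out(
  commands=[
    {"x":0,"y":0,"z":-20,"roll":0},
    {"x":0,"y":0,"z":-50,"roll":0},
    {"x":0,"y":0,"z":-90,"roll":0},
    {"x":0,"y":0,"z":-130,"roll":0},
    {"x":0,"y":0,"z":-150,"roll":0},
    {"x":0,"y":0,"z":-150,"roll":0},
    {"x":0,"y":0,"z":-150,"roll":0},
  ],
)

```text
time_s: 21.27
eef_pos: [0.4227, 0.3253, 0.1738]
tool_rot: [-0.052, 0.999, 0.001, 0.001]
force: [-0.6, -0.1, -0.3]
grip_width: 0.597
gripper_force: 0.0
```

Run:
```python
from h import *
import pickle
p,T=cam("wrist"); s=r.read_state(); print(s["eef_pos"]); cv2.imwrite("pics/w12.png",p["color"]); pickle.dump((p,T),open("w12.pkl","wb"))
for n in ("long_charger","long_pack","blue_stapler"):
  for d in r.spot_in(p,n)[:1]: print(n,round(d["score"],2),np.round(np.array(d["extent"])*[560,420,560,420]))
g=cv2.cvtColor(p["color"],cv2.COLOR_BGR2GRAY)
for c in (262,275,288):
  d=np.diff(g[90:330,c].astype(int)); print(c,[(i+90,int(d[i])) for i in range(len(d)) if abs(d[i])>15])
for y in (200,240): 
  d=np.diff(g[y,200:360].astype(int)); print(y,[(i+200,int(d[i])) for i in range(len(d)) if abs(d[i])>20])
print("to large",move([.6531,-.0160,.15],96.1))
```

```text
[0.42185976 0.32458314 0.17233543]
long_charger 0.67 [273. 223.  89. 166.]
long_pack 0.81 [275. 221.  60. 107.]
blue_stapler 0.78 [392. 246. 152.  81.]
262 [(141, 24), (142, 62), (143, 44), (159, -40), (160, -44), (161, -16), (163, -30), (166, 29), (167, 33), (172, 40), (173, 26), (267, -60), (268, -78), (269, -23), (278, 37), (279, 74), (280, 35), (282, -29), (285, 25), (286, 25), (291, -30), (292, -46), (293, 67), (295, -71), (296, 45), (297, 20), (298, -75), (300, 71), (302, -56), (303, -51), (304, -17)]
275 [(141, 29), (142, 64), (143, 38), (149, -16), (150, -16), (159, -48), (160, -38), (162, -17), (163, -27), (166, 39), (167, 21), (172, 40), (173, 26), (267, -58), (268, -77), (269, -24), (279, 44), (280, 17), (285, 27), (286, 19), (291, -30), (292, -44), (293, 65), (295, -69), (296, 38), (297, 23), (298, -65), (299, 19), (300, 52), (302, -54), (303, -52), (304, -17)]
288 [(141, 24), (142, 63), (143, 40), (159, -50), (160, -34), (163, -30), (166, 38), (167, 24), (171, 17), (172, 43), (173, 20), (267, -78), (268, -70), (278, 16), (279, 67), (280, 54), (282, -29), (285, 25), (286, 20), (291, -63), (292, -23), (293, 80), (295, -69), (296, 42), (297, 20), (298, -64), (299, 20), (300, 50), (302, -59), (303, -55)]
200 [(231, 67), (232, 53), (237, -56), (238, -22), (242, -37), (243, -22), (244, 63), (245, 89), (299, -48), (300, -64), (301, -43), (305, 31), (316, -58), (317, -35)]
240 [(232, 67), (233, 76), (238, -33), (239, -45), (243, -28), (244, -36), (245, 24), (246, 82), (247, 57), (298, -30), (299, -57), (300, -61), (301, -24), (304, 29), (310, 25), (315, -62), (316, -38), (324, 26)]
to large ([-195.1, -362.2, 21.1], -0.1)
```

Run:
```python
from h import *
import pickle
p,T=pickle.load(open("w12.pkl","rb"))
for z in (.034,.040):
    n=back(p,T,(275,172.5),z)[0]; f=back(p,T,(275,279.5),z)[0]; print(z,np.linalg.norm(f-n)*1000,(n+f)/2)
    for y in (200,240): a=back(p,T,[(245,y),(300,y)],z); print("w",np.linalg.norm(a[1]-a[0])*1000,a.mean(0))
print("pocket near",back(p,T,(275,163),.008),"pack near bottom",back(p,T,(275,166.5),.008))
# box model predicted px of pocket floor sides at row 200
print("pocket sides",back(p,T,[(238,200),(243,200),(305,200),(311,200)],.009)[:,1], back(p,T,[(238,200),(243,200),(305,200),(311,200)],.016)[:,1])
```

```text
0.034 95.31219033096274 [0.45297916 0.32790085 0.034     ]
w 44.738834177039976 [0.4284393  0.32328268 0.034     ]
w 46.382755304576214 [0.46342837 0.32688342 0.034     ]
0.04 93.28031943249209 [0.45068555 0.32763589 0.04      ]
w 43.78508906972289 [0.42666884 0.32311617 0.04      ]
w 45.3939649896438 [0.46091201 0.32664015 0.04      ]
pocket near [[0.40286996 0.32274104 0.008     ]] pack near bottom [[0.40590274 0.32305963 0.008     ]]
pocket sides [0.29358639 0.2979891  0.35260932 0.35789776] [0.29408631 0.29838845 0.35176102 0.35692867]
```

The long pack is home and flat: its top measures 95.3 mm long at z = 34, with about 3 mm clear at the near end. On to the large pack.

>>> carry_out(
  commands=[
    {"x":-195,"y":-362,"z":-10,"roll":0},
    {"x":-195,"y":-362,"z":-10,"roll":0},
    {"x":-195,"y":-362,"z":-10,"roll":0},
    {"x":-195,"y":-362,"z":-10,"roll":0},
    {"x":-195,"y":-362,"z":-10,"roll":0},
    {"x":-195,"y":-362,"z":-10,"roll":0},
    {"x":-195,"y":-362,"z":-10,"roll":0},
    {"x":-195,"y":-362,"z":-10,"roll":0},
    {"x":-195,"y":-362,"z":-10,"roll":0},
    {"x":-195,"y":-362,"z":-10,"roll":0},
    {"x":-195,"y":-362,"z":-10,"roll":0},
    {"x":-195,"y":-362,"z":-10,"roll":0},
    {"x":-195,"y":-362,"z":-10,"roll":0},
    {"x":-195,"y":-362,"z":-10,"roll":0},
  ],
  claw=1,
)

```text
time_s: 22.63
eef_pos: [0.6529, -0.0133, 0.1811]
tool_rot: [-0.053, 0.999, 0.0, -0.001]
force: [-0.6, 0.7, -0.4]
grip_width: 0.998
gripper_force: 0.0
```

Run:
```python
from h import *
p,T=cam("wrist"); s=r.read_state(); print(s["eef_pos"]); cv2.imwrite("pics/w13.png",p["color"])
g=cv2.cvtColor(p["color"],cv2.COLOR_BGR2GRAY)
for n in ("large_pack",):
  for d in r.outline_of(p,n)[:1]:
    print(n,round(d["score"],2),np.round(np.array(d["extent"])*[560,420,560,420]))
    c=max(cv2.findContours(d["mask"].astype(np.uint8),0,1)[0],key=cv2.contourArea).reshape(-1,2)
    X=back(p,T,c,.026)[:,:2].astype(np.float32)*1000; print(cv2.minAreaRect(X))
for c in (262,275,288):
  d=np.diff(g[100:400,c].astype(int)); print(c,[(i+100,int(d[i])) for i in range(len(d)) if abs(d[i])>15])
for y in (180,200,240): 
  d=np.diff(g[y,200:360].astype(int)); print(y,[(i+200,int(d[i])) for i in range(len(d)) if abs(d[i])>20])
print(move([.6531,-.0160,.0115],96.1))
```

```text
[ 0.65302643 -0.01311255  0.18154651]
large_pack 0.6 [273. 186.  71. 131.]
((652.14990234375, -16.685115814208984), (112.51619720458984, 57.96696472167969), 5.575140953063965)
262 [(119, 17), (120, 29), (121, 24), (122, 46), (237, -80), (238, -69), (249, 20), (306, 16), (316, -17)]
275 [(120, 23), (121, 25), (122, 47), (123, 18), (237, -80), (238, -69), (324, -19)]
288 [(120, 22), (121, 33), (122, 46), (123, 22), (237, -79), (238, -68), (255, 16)]
180 [(237, 52), (238, 73), (304, -52), (305, -65), (306, -31), (338, 40), (339, 86), (340, 32), (342, -68), (343, -24), (344, 83), (346, -93), (347, -101), (349, 23)]
200 [(237, 52), (238, 76), (303, -45), (304, -63), (305, -42), (335, 43), (336, 83), (337, 28), (339, -82), (340, 31), (341, 67), (343, -108), (344, -69), (345, 28)]
240 [(328, 36), (329, 81), (330, 43), (332, -84), (334, 82), (336, -101), (337, -95), (338, 25)]
([0.2, -2.9, 170.4], 0.0)
```

>>> carry_out(
  commands=[
    {"x":0,"y":-2.3,"z":40,"roll":0.3},
    {"x":0,"y":-2.3,"z":80,"roll":0.3},
    {"x":0,"y":-2.3,"z":120,"roll":0.3},
    {"x":0,"y":-2.3,"z":150,"roll":0.3},
    {"x":0,"y":-2.3,"z":163,"roll":0.3},
    {"x":0,"y":-2.3,"z":169.5,"roll":0.3},
    {"x":0,"y":-2.3,"z":169.5,"roll":0.3},
    {"x":0,"y":-2.3,"z":169.5,"roll":0.3},
  ],
)

```text
time_s: 23.4
eef_pos: [0.6554, -0.0172, 0.0145]
tool_rot: [-0.05, 0.999, -0.0, 0.001]
force: [-0.4, -0.3, 0.1]
grip_width: 0.997
gripper_force: 0.0
```

>>> carry_out(
  commands=[
    {"x":0,"y":0,"z":0,"roll":0},
    {"x":0,"y":0,"z":0,"roll":0},
    {"x":0,"y":0,"z":0,"roll":0},
    {"x":0,"y":0,"z":0,"roll":0},
    {"x":0,"y":0,"z":0,"roll":0},
    {"x":0,"y":0,"z":0,"roll":0},
    {"x":0,"y":0,"z":0,"roll":0},
  ],
  claw=-1,
  newtons=90,
)

```text
time_s: 23.98
eef_pos: [0.6557, -0.0173, 0.0155]
tool_rot: [-0.05, 0.999, 0.0, 0.002]
force: [-1.3, 1.2, 8.6]
grip_width: 0.646
gripper_force: 94.4
```

>>> carry_out(
  commands=[
    {"x":0,"y":0,"z":-10,"roll":0},
    {"x":0,"y":0,"z":-30,"roll":0},
    {"x":0,"y":0,"z":-60,"roll":0},
    {"x":0,"y":0,"z":-85,"roll":0},
    {"x":0,"y":0,"z":-85,"roll":0},
    {"x":0,"y":0,"z":-85,"roll":0},
  ],
)

```text
time_s: 24.48
eef_pos: [0.6551, -0.0174, 0.1]
tool_rot: [-0.05, 0.999, 0.0, 0.002]
force: [-0.9, 0.6, -4.0]
grip_width: 0.638
gripper_force: 96.2
```

Run:
```python
from h import *
p,T=cam("wrist"); s=r.read_state(); print(s["eef_pos"],s["tool_rot"])
g=cv2.cvtColor(p["color"],cv2.COLOR_BGR2GRAY)
for c in (262,275):
  d=np.diff(g[100:400,c].astype(int)); print(c,[(i+100,int(d[i])) for i in range(len(d)) if abs(d[i])>15])
print(move([.4419,-.0765,.1],94.3))
```

```text
[ 0.65371516 -0.01718909  0.09814189] [-4.96164163e-02  9.98768318e-01  1.96789355e-04  1.36342818e-04]
262 [(149, 20), (150, 19), (198, 21), (199, 45), (299, -35), (300, -23), (306, -28), (307, -27), (372, -47), (373, -27)]
275 [(149, 16), (150, 21), (198, 17), (199, 43), (303, -24), (304, -35), (306, -18), (307, -34), (372, -46), (373, -28)]
([216.7, -38.0, -1.9], 1.4)
```

>>> carry_out(
  commands=[
    {"x":214,"y":-38,"z":-2,"roll":1.4},
    {"x":214,"y":-38,"z":-2,"roll":1.4},
    {"x":214,"y":-38,"z":-2,"roll":1.4},
    {"x":214,"y":-38,"z":-2,"roll":1.4},
    {"x":214,"y":-38,"z":-2,"roll":1.4},
    {"x":214,"y":-38,"z":-2,"roll":1.4},
    {"x":214,"y":-38,"z":-2,"roll":1.4},
    {"x":214,"y":-38,"z":-2,"roll":1.4},
    {"x":214,"y":-38,"z":-2,"roll":1.4},
    {"x":214,"y":-38,"z":-2,"roll":1.4},
  ],
)

```text
time_s: 25.37
eef_pos: [0.446, -0.0761, 0.0995]
tool_rot: [-0.038, 0.999, -0.0, 0.0]
force: [0.1, 0.3, -3.6]
grip_width: 0.642
gripper_force: 96.1
```

>>> carry_out(
  commands=[
    {"x":0,"y":0,"z":25,"roll":0},
    {"x":0,"y":0,"z":45,"roll":0},
    {"x":0,"y":0,"z":55,"roll":0},
    {"x":0,"y":0,"z":55,"roll":0},
    {"x":0,"y":0,"z":55,"roll":0},
  ],
)

```text
time_s: 25.78
eef_pos: [0.445, -0.0765, 0.0445]
tool_rot: [-0.037, 0.999, -0.0, -0.001]
force: [-0.2, 0.2, -2.0]
grip_width: 0.645
gripper_force: 96.1
```

Run:
```python
from h import *
p,T=cam("wrist"); s=r.read_state(); print(s["eef_pos"],s["force"]); cv2.imwrite("pics/w14.png",p["color"])
g=cv2.cvtColor(p["color"],cv2.COLOR_BGR2GRAY)
for c in (262,275,288):
  d=np.diff(g[60:400,c].astype(int)); print(c,[(i+60,int(d[i])) for i in range(len(d)) if abs(d[i])>15])
for y in (110,120,130,140,160): 
  d=np.diff(g[y,170:390].astype(int)); print(y,[(i+170,int(d[i])) for i in range(len(d)) if abs(d[i])>20])
M=R.from_quat(s["tool_rot"]).as_matrix(); zb=.0155
print("pred pack near top/bottom",np.round(proj(p,T,np.array([(.0586,0,zb-.026),(.0586,-.029,zb),(.0586,.029,zb)])@M.T+s["eef_pos"]),1).tolist())
a=np.radians(4.3); c=np.array([(-.061,-.034),(-.061,.034)])@np.array([[np.cos(a),np.sin(a)],[-np.sin(a),np.cos(a)]])+[.4419,-.0772]
print("pred pocket near",np.round(proj(p,T,np.c_[c,[.009]*2]),1).tolist())
print(move([.444,-.0765,.0245],94.3))
```

```text
[ 0.44546945 -0.07651998  0.04505893] [ 0.53416777  0.06021181 -2.44725291]
262 [(81, 49), (82, 61), (83, 18), (112, -18), (114, -41), (115, -18), (122, -33), (140, 20), (141, 32), (149, 19), (150, 23), (198, 19), (199, 27), (297, -21), (306, -22), (307, -43), (372, -50), (373, -41)]
275 [(81, 45), (82, 63), (83, 17), (101, 17), (112, -20), (114, -43), (115, -19), (121, -19), (122, -28), (140, 19), (141, 31), (149, 24), (150, 20), (199, 26), (306, -41), (307, -45), (372, -49), (373, -39), (392, 20), (394, -17)]
288 [(81, 45), (82, 68), (83, 16), (112, -21), (114, -42), (121, -17), (122, -30), (140, 20), (141, 28), (149, 24), (150, 24), (199, 28), (307, -25), (308, -29), (314, -30), (372, -48), (373, -36)]
110 [(182, 25), (183, 55), (184, 45), (369, -47), (370, -68), (371, -27)]
120 [(183, 51), (184, 72), (193, -22), (195, -27), (350, 26), (351, 26), (360, 26), (368, -41), (369, -73), (370, -28)]
130 [(184, 46), (185, 77), (195, -44), (206, -31), (207, -28), (346, 56), (347, 50), (359, 26), (367, -31), (368, -66), (369, -43)]
140 [(185, 54), (186, 59), (194, -25), (196, -39), (207, -34), (208, -25), (345, 47), (346, 59), (347, 22), (366, -24), (367, -60), (368, -52)]
160 [(186, 49), (187, 73), (198, 32), (348, -23), (350, -23), (366, -52), (367, -25)]
pred pack near top/bottom [[277.8, 149.5], [209.9, 140.7], [344.6, 140.6]]
pred pocket near [[205.2, 122.7], [347.0, 122.6]]
([1.5, 0.1, 20.6], -0.0)
```

Predicted and seen edges agree (pack near edge at row 141, pocket near edge at row 122), so I'll lower it.

>>> carry_out(
  commands=[
    {"x":1,"y":0,"z":8,"roll":0},
    {"x":1,"y":0,"z":14,"roll":0},
    {"x":1,"y":0,"z":18,"roll":0},
    {"x":1,"y":0,"z":20.5,"roll":0},
    {"x":1,"y":0,"z":20.5,"roll":0},
    {"x":1,"y":0,"z":20.5,"roll":0},
  ],
)

```text
time_s: 26.33
eef_pos: [0.4438, -0.0766, 0.0242]
tool_rot: [-0.037, 0.999, 0.0, -0.0]
force: [-0.5, -0.0, -2.8]
grip_width: 0.642
gripper_force: 96.2
```

>>> carry_out(
  commands=[
    {"x":0,"y":0,"z":0,"roll":0},
    {"x":0,"y":0,"z":0,"roll":0},
    {"x":0,"y":0,"z":0,"roll":0},
    {"x":0,"y":0,"z":0,"roll":0},
  ],
  claw=0.6,
)

```text
time_s: 26.67
eef_pos: [0.4442, -0.0765, 0.0246]
tool_rot: [-0.037, 0.999, 0.0, 0.0]
force: [0.0, -0.3, 0.7]
grip_width: 0.801
gripper_force: 0.0
```

>>> carry_out(
  commands=[
    {"x":0,"y":0,"z":-20,"roll":0},
    {"x":0,"y":0,"z":-50,"roll":0},
    {"x":0,"y":0,"z":-90,"roll":0},
    {"x":0,"y":0,"z":-130,"roll":0},
    {"x":0,"y":0,"z":-170,"roll":0},
    {"x":0,"y":0,"z":-210,"roll":0},
    {"x":0,"y":0,"z":-240,"roll":0},
    {"x":0,"y":0,"z":-240,"roll":0},
    {"x":0,"y":0,"z":-240,"roll":0},
  ],
)

```text
time_s: 27.42
eef_pos: [0.4448, -0.0764, 0.2661]
tool_rot: [-0.037, 0.999, 0.0, 0.002]
force: [0.6, 1.5, 0.6]
grip_width: 0.794
gripper_force: 0.0
```

Run:
```python
from h import *
p,T=cam("wrist"); s=r.read_state(); print(s["eef_pos"],s["force"])
for n in ("large_pack","square_pack","slim_pack"):
  for d in r.outline_of(p,n)[:1]:
    c=max(cv2.findContours(d["mask"].astype(np.uint8),0,1)[0],key=cv2.contourArea).reshape(-1,2)
    print(n,round(d["score"],2),np.round(np.array(d["extent"])*[560,420,560,420]),cv2.minAreaRect(back(p,T,c,.034)[:,:2].astype(np.float32)*1000))
im=cv2.resize(p["color"][60:330,0:560],(800,386),interpolation=cv2.INTER_CUBIC)
w=cv2.resize(cv2.imread("pics/w12.png")[120:330,180:380],(200,210)); out=np.zeros((600,800,3),np.uint8); out[:386]=im; out[386:596,:200]=w
out[386:600,210:800]=cv2.resize(p["color"][125:260,190:350],(590,498))[:214] if 0 else 0
cv2.imwrite("pics/fin.png",out)
```

```text
[ 0.44369717 -0.07630398  0.26447578] [-0.5949491   0.5023173  -0.66354605]
large_pack 0.62 [277. 165.  58. 108.] ((441.10162353515625, -77.55880737304688), (112.64321899414062, 58.1051139831543), 2.9351630210876465)
square_pack 0.87 [434. 204.  41.  44.] ((470.8486633300781, 99.32354736328125), (46.367435455322266, 45.954132080078125), 9.009330749511719)
slim_pack 0.65 [101. 186.  35.  45.] ((475.7483215332031, -259.6119079589844), (31.076032638549805, 46.10560607910156), 81.34845733642578)
```

View pics/fin.png

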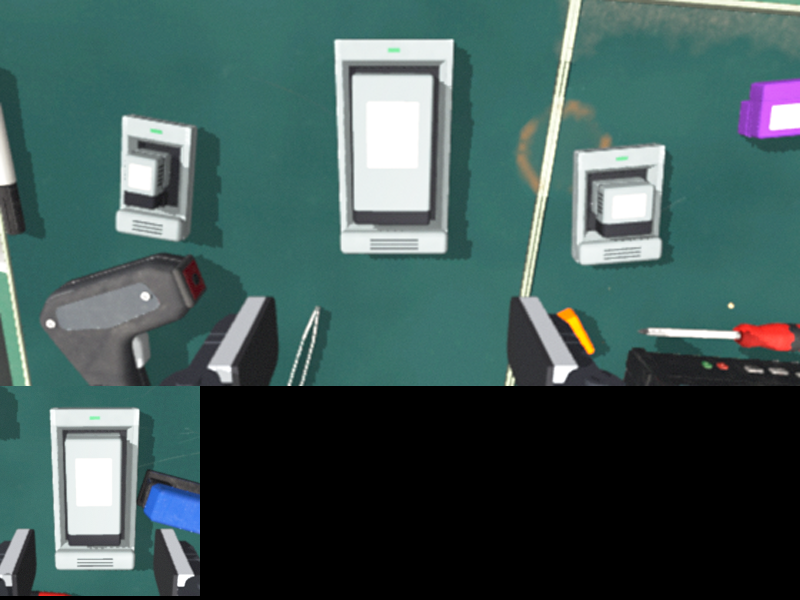

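The picture shows all four packs seated in their pockets, caps at the pin end, with the scanner and stapler untouched. Handing in.

```bash
python3 -c "
from cell import r
print(r.hand_in())"
```

```text
the job is handed in; nothing more can be done
None
```

I laid all four packs in their own chargers, contact end over the pins, and handed the job in at about 27.5 s. They look flat and fully home in the wrist-camera checks, and the scanner and stapler were left alone; no verdict was returned.

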